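# Rebuild the leaning screwdriver carousel

### The job

Put the repair bench's screwdriver carousel back together on its leaning spindle: first the bearing, then the flanged spacer with its flange down, then the drilled tool disc with its hub up, and last the retaining cap with its knob up. Each part must sit fully home and square on the one below before the next goes on; let go at the end, and leave the other things on the bench where they are.

Things in the scene. Friction and masses are not known exactly. Their poses are not given: they have to be found in the camera images.
- stand: the carousel's fixed foot: a dark steel plate 130 x 110 x 18 mm (x, y, z). Origin at the centre of its underside on the bench, x along the 130 mm side; the spindle above it leans 30 degrees from vertical towards its +x side.
- spindle: the fixed leaning steel shaft, 20 mm in diameter, 66 mm long, the last 8 mm tapered to 12 mm, on a 44 mm collar. Origin on its axis at the collar's flat top (the seat), 75 mm straight above the stand's origin; z runs up the shaft, y is level, parallel to the stand's y. Parts slide freely. Home heights of the undersides along z: bearing 0, spacer 16, tool disc 38, cap 58 mm.
- bearing: the bearing, a plain steel ring 62 mm outside, 24 mm bore, 16 mm high, about 0.18 kg, with a dark seal ring on its upper face, the same either way up for use; lies flat. Origin at the centre of its underside, z is up while it lies as it starts.
- bearing_mid (a point): the middle of the bearing: on its axis at mid-height, 8 mm above its underside.
- spacer: the flanged spacer, aluminium: flange 76 mm in diameter and 6 mm thick at the bottom, with a sleeve 42 mm in diameter above it, 22 mm high in all, 24 mm bore right through, about 0.12 kg; starts flange down. Origin at the centre of the flange's underside, z is up while it lies as it starts.
- tool_disc: the drilled tool disc, aluminium: plate 100 mm in diameter and 6 mm thick at the bottom with eight dark holes round it, hub 42 mm in diameter above it, 20 mm high in all, 24 mm bore right through, about 0.2 kg; starts hub up. Origin at the centre of the plate's underside, z is up while it lies as it starts.
- cap: the retaining cap, black plastic: body 74 mm in diameter and 20 mm high with a round knob 36 mm in diameter and 22 mm high on top (42 mm in all); blind bore 24 mm wide, 16 mm deep, in its underside; about 0.12 kg; starts knob up. Origin at the centre of its underside, z is up while it lies as it starts.
- driver_pot: bystander, fixed: a round pot 84 mm in diameter made of stacked discs 52 mm high with three upright drivers in it, 135 mm high in all. Origin at the centre of its underside.
- phone: bystander: a black phone lying flat, 70 x 145 x 8 mm, long along its y. Origin at the centre of its underside.
- open_phone: bystander: an opened red phone lying flat, 70 x 145 x 9 mm, long along its y. Origin at the centre of its underside.
- opener: bystander: a pry tool lying flat, 22 mm wide, 12 mm thick, reaching from 85 mm on its -y side (black grip) to 88 mm on its +y side (steel blade). Origin on the bench under its middle.
- jar: bystander: a small white jar, 56 mm in diameter, 55 mm high, upright. Origin at the centre of its underside.
- tweezers: bystander: steel tweezers lying flat, 10 mm wide, 7 mm thick, 125 mm long along its y, about 65 mm either side of the origin on the bench under its middle.
- driver: bystander: a loose screwdriver lying flat, 14 mm thick, reaching from 65 mm on its -y side (handle) to 70 mm on its +y side (tip). Origin on the bench under its middle.

How it is judged:
By the outcome, as a careful person would: the job done as asked, in the order asked, and still so for the second after the job is handed in, with the robot touching nothing.
It also fails if it takes over 72 s, if anything falls off the work surface, if the arm or the gripper's body presses on something with over 40 N, if the wrist force passes 120 N, or if a joint passes its speed limit or range.

### The arm

A 6-joint arm with a two-finger parallel gripper is mounted at the origin on the work surface. World frame = base frame: x ahead of the robot, y to its left, z up, the work surface at z = 0. Lengths are in m, angles in rad, forces in N, time in s.
With the tool pointing down it reaches from about 0.35 to 0.725 m from the base axis. Payload 4.3 kg.
Tool frame: the origin (TCP) lies at the very end of the fingers, on their centre line; the grasp point (between the pads) lies 19 mm behind it; y points along the fingers, x is the direction in which the jaws open and shut, and the axes are right-handed (so a half turn about y gives the same grasp; the last joint's range is limited). The gripper opens to 85 mm and grips with 20 to 120 N. Pads are 22 mm wide; open, the fingers measure 114 mm over their backs; the gripper's body (76 mm by 85 mm) begins 54 mm behind the grasp point. The pads swing forward as they close: fully open they stand 13 mm farther back than shut.
Start: joints at [1.018, 0.377, 0.081, 1.274, 0, 1.46], TCP at [0.246, 0.52, 0.231] pointing down, gripper open.
Joint ranges: [-2.72, 2.72], [-0.84, 1.66], [-1.02, 1.22], [-1.77, 2.12], [-1.37, 1.28], [-3.14, 3.14]. Speed limits (rad/s): [2.57, 2.57, 3.14, 3.14, 3.14, 3.14].

### API

Orientations are given as a unit quaternion [x, y, z, w].
In Python, from cell import status, eyes, robot, outline_of gives the robot as it stands.
- The arm moves only by the tool apply_moves, never from a script. Its argument "commands" is a list that holds one entry, the list of rows, each a list of 5 numbers: the shift along the tool's x, y, z in mm, then the turn about the tool's y in rad, then the closure, from 0 (fully open) to 1 (shut). A call has 1 to 10 rows; each row shifts and turns the pose as measured when the row begins, along the tool's axes as they then stand; what a row does not reach is not made up. A row lasts 1/8 s, in which the tool goes at most 62.5 mm and 10.7 degrees, less where a joint would pass 70% of its speed; a pose out of reach is approached as far as the arm can. A call is refused whole if a number of a shift passes 62.5 or a number of a turn 0.188, either way. A call with a gripper value outside its range is refused whole. The fingers move at their own pace and stop on an object; "grip_force" is the grip in N (left out, the last holds). Time passes only in rows, so rows that do not move let the fingers close. It gives the time, the measured TCP pose, the force and the opening at its end, in the units of the state.
- status.state(): the state, without advancing time (a new reading comes with each control period).
- eyes.capture(name): name is "side" or "top" or "wrist"; returns (picture, depth): 400x640x3 uint8, red, green, blue; 400x640 float32, m along the optical axis (not along the pixel's ray), 0 where there is no reading.
- eyes.calibration(name): a dict with "camera_matrix" (3x3 intrinsics, pixels), "xyz" and "attitude" of the camera in the world. Camera axes: x right, y up, looking along -z (the intrinsics and any distortion apply to the point x, -y, -z); pixel columns grow to the right and rows downward; lengths in m; the calibration is good to about 2 mm. The wrist camera is an equidistant fisheye: a pixel r from the principal point sees the ray r / f radians off the axis. A picture is of the moment at which its call begins: read the wrist's pose just before it. calibration takes no time and is no camera call; for the wrist camera it gives the pose at the moment of the call.
- robot.hand_in(): hands the job in, once; it reports no verdict.
Trained networks look in the newest picture that a camera, given by its name, has taken for a name from the list of things; names that differ only in an ending like _2 or _b are one class to them, and where a whole thing is asked for, a point or a joint stands for the part that bears it (a point fixed in the world has none). Each returns a list of dicts, best first, with "confidence" (0 to 1); they miss things now and then, are a little off and sometimes report something else, mostly with a low value. They report only what shows in the picture. A call takes as long as a camera call.
- outline_of(camera, name): "pixels" (400x640 bool, what is visible of it) and "extent" ([left, top, right, bottom] in pixels, round what is visible of it).
The state is a dict: "clock": time; "q": joint angles; "joint_velocities": joint speeds; "joint_torque": joint torques, N m; "ee_pos": TCP position; "eef_rot": TCP orientation; "contact_force": force on the tool from outside, world axes, zero at the start; "moment": the same for the moment, N m; "width": opening from 0.0 (shut) to 1.0 (fully open).
Only numpy, scipy, OpenCV 4.12 (cv2) and the standard library are available. Lean on these libraries where they do the work, as an engineer would, in place of code of your own. Each camera call takes 0.05 s, during which the arm holds its last target.

## Working session

There is one attempt and no reset: what is moved stays moved. The work goes in short steps, Python scripts to look and compute and a tool call to move; the robot and the scene stay as the last step left them, time stands still between calls to the robot, and variables do not carry over. Pictures are saved under pics/ and viewed, and the job is handed in when it is done.

Besides the shell and the picture viewer there is one more tool, called after "Request:" as name(argument=value, ...), one argument or row to a line, values as JSON. apply_moves: Moves the arm, as the interface text tells. Its arguments: {"type":"object","properties":{"commands":{"type":"array","items":{"type":"array","items":{"type":"array","items":{"type":"number"}}}},"grip_force":{"type":"number"}},"required":["commands"]}

```bash
ls -la; mkdir -p pics
python3 - <<'E'
from cell import status,eyes,robot,outline_of
import cv2,numpy as np
print(status.state())
for n in("side","top","wrist"):
    c=eyes.calibration(n);print(n,c)
for n in("side","top"):
    p,d=eyes.capture(n)
    cv2.imwrite(f"pics/{n}0.png",p[:,:,::-1]);np.save(f"pics/{n}0.npy",d)
print(status.state()['clock'])
E
```

```text
total 12
drwxr-xr-x  3 agent agent 4096 Dec  6 14:35 .
drwxr-xr-x 23 root  root  4096 Dec  6 14:35 ..
drwxr-xr-x  2 agent agent 4096 Dec  6 14:35 pics
{'clock': 0.0, 'q': array([1.01770082e+00, 3.78072691e-01, 7.96356992e-02, 1.27442778e+00,
       3.68679660e-05, 1.46052581e+00]), 'joint_velocities': array([-1.27398973e-03,  8.78479635e-05, -3.87818998e-04,  2.84316744e-03,
        1.63135279e-03,  8.88739910e-04]), 'joint_torque': array([-1.00683552e-03, -4.63609993e+01,  2.69872123e+01,  2.09968560e-02,
       -3.27502594e-04,  1.36371136e-05]), 'ee_pos': array([0.2460021 , 0.51898523, 0.2303592 ]), 'eef_rot': array([ 0.59790655,  0.37732694, -0.378653  , -0.59728891]), 'contact_force': array([ 0.02057405, -0.30549954, -0.46890973]), 'moment': array([-0.00741653, -0.00195389, -0.06741093]), 'width': 0.9970765736227616}
side {'camera_matrix': array([[435.61470559,   0.        , 325.67499366],
       [  0.        , 435.61470559, 198.49343412],
       [  0.        ,   0.        ,   1.        ]]), 'xyz': array([ 0.07472134, -0.89647257,  0.84597976]), 'attitude': array([ 0.42763362, -0.11083566, -0.24852472,  0.86202111])}
top {'camera_matrix': array([[510.52849453,   0.        , 320.58407739],
       [  0.        , 510.52849453, 195.60987576],
       [  0.        ,   0.        ,   1.        ]]), 'xyz': array([ 0.32655023, -0.0277503 ,  1.67849457]), 'attitude': array([-0.05680002,  0.05799575,  0.71263994, -0.69681745])}
wrist {'camera_matrix': array([[309.70691629,   0.        , 318.55109255],
       [  0.        , 309.70691629, 202.91872526],
       [  0.        ,   0.        ,   1.        ]]), 'xyz': array([0.18216231, 0.55133796, 0.37251952]), 'attitude': array([-0.11954372, -0.0738947 ,  0.52931116,  0.83670698])}
0.1
```

View pics/side0.png

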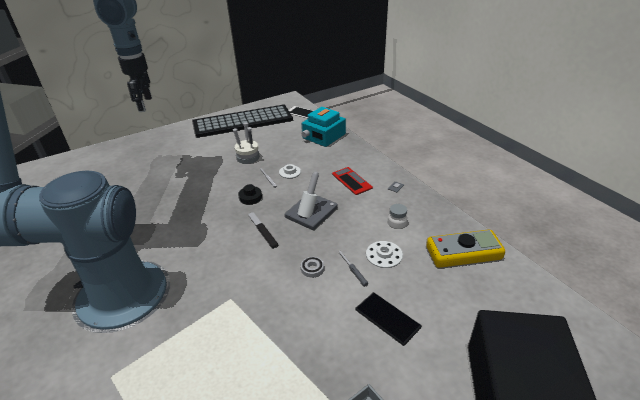

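View pics/top0.png

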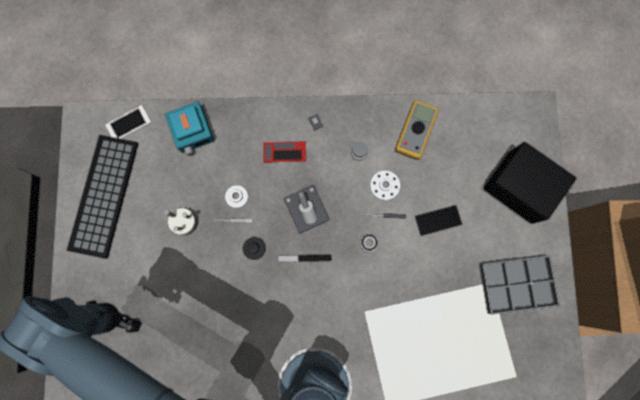

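```bash
cat > h.py <<'E'
from cell import status,eyes,robot,outline_of
import cv2,numpy as np
from scipy.spatial.transform import Rotation as R
def rays(cam,u,v,cal=None):
    c=cal or eyes.calibration(cam);K=c['camera_matrix']
    x=(np.asarray(u,float)-K[0,2])/K[0,0];y=(np.asarray(v,float)-K[1,2])/K[1,1]
    if cam=='wrist':
        r=np.hypot(x,y);s=np.where(r>1e-9,np.tan(np.minimum(r,1.5))/np.maximum(r,1e-9),1);x=x*s;y=y*s
    return np.stack([x,-y,-np.ones_like(x)],-1)   # scaled by depth
def world(cam,u,v,d,cal=None):
    c=cal or eyes.calibration(cam)
    return R.from_quat(c['attitude']).apply(rays(cam,u,v,c)*np.asarray(d)[...,None])+c['xyz']
def plane(cam,u,v,z,cal=None):
    c=cal or eyes.calibration(cam)
    w=R.from_quat(c['attitude']).apply(rays(cam,u,v,c)); t=(z-c['xyz'][2])/w[...,2]
    return c['xyz']+w*t[...,None]
def proj(cam,P,cal=None):
    c=cal or eyes.calibration(cam);K=c['camera_matrix']
    q=R.from_quat(c['attitude']).inv().apply(np.atleast_2d(P)-c['xyz']);x=q[:,0];y=-q[:,1];z=-q[:,2]
    if cam=='wrist':
        rho=np.hypot(x,y);th=np.arctan2(rho,z);s=th/np.maximum(rho,1e-9);return np.c_[K[0,0]*x*s+K[0,2],K[1,1]*y*s+K[1,2]]
    return np.c_[K[0,0]*x/z+K[0,2],K[1,1]*y/z+K[1,2]]
def maskpts(cam,name,d,cal=None,k=0):
    o=outline_of(cam,name)
    if not o: return None,None,None
    m=o[k]['pixels'];v,u=np.nonzero(m&(d>0))
    return o,m,world(cam,u,v,d[v,u],cal)
def circ(P):
    A=np.c_[2*P,np.ones(len(P))];s=np.linalg.lstsq(A,(P**2).sum(1),rcond=None)[0]
    return s[:2],np.sqrt(s[2]+s[:2]@s[:2])
def st():
    s=status.state();M=R.from_quat(s['eef_rot']).as_matrix()
    print('t',round(s['clock'],2),'pos',np.round(s['ee_pos']*1e3,1),'X',np.round(M[:,0],3),'Y',np.round(M[:,1],3),'F',np.round(s['contact_force'],1),'M',np.round(s['moment'],2),'w',round(s['width'],3),'q',np.round(s['q'],2))
    return s,M
E
python3 - <<'E'
from h import *
D={}
for n in("top","side"):
    p,d=eyes.capture(n);cal=eyes.calibration(n)
    for name in ["bearing","spacer","tool_disc","cap","stand","spindle","driver_pot","jar","phone","opener","driver","tweezers","open_phone"]:
        o,m,P=maskpts(n,name,d,cal)
        if o is None: print(n,name,'none');continue
        zt=np.percentile(P[:,2],95)
        c=cv2.findContours(m.astype(np.uint8),cv2.RETR_EXTERNAL,cv2.CHAIN_APPROX_NONE)[0]
        print(n,name,[round(x['confidence'],2) for x in o],o[0]['extent'],'mean',np.round(P.mean(0)*1e3,0),'med',np.round(np.median(P,0)*1e3),'z5-95',np.round(np.percentile(P[:,2],[5,95])*1e3), 'bbox',np.round(np.percentile(P,[1,99],axis=0)[:, :2].ravel()*1e3))
E
```

```text
top bearing [0.58] [363.5, 231.5, 380.2, 250.7] mean [ 443. -189.   14.] med [ 443. -191.   14.] z5-95 [ 7. 21.] bbox [ 417. -217.  472. -161.]
top spacer [0.75, 0.64] [224.0, 187.5, 246.3, 206.1] mean [605. 247.   7.] med [605. 247.   5.] z5-95 [-4. 23.] bbox [570. 211. 643. 284.]
top tool_disc [0.63] [368.0, 172.3, 402.3, 201.9] mean [ 633. -248.    6.] med [ 632. -248.    5.] z5-95 [-2. 19.] bbox [ 588. -294.  679. -202.]
top cap [0.97, 0.53] [239.3, 236.4, 263.6, 259.6] mean [431. 187.  24.] med [431. 186.  20.] z5-95 [12. 43.] bbox [400. 154. 465. 222.]
top stand [0.83] [283.0, 184.4, 326.9, 232.6] mean [555.  15.  31.] med [554.  14.  18.] z5-95 [  9. 104.] bbox [487. -50. 629.  81.]
top spindle [0.66] [296.6, 191.4, 314.3, 224.3] mean [546.  11.  74.] med [544.  12.  74.] z5-95 [ 28. 131.] bbox [509. -17. 591.  33.]
top driver_pot [0.96, 0.27] [167.1, 208.7, 195.1, 233.4] mean [519. 411.  56.] med [521. 409.  50.] z5-95 [ 17. 126.] bbox [482. 376. 560. 454.]
top jar [0.5, 0.26] [353.0, 142.5, 365.7, 161.8] mean [ 740. -162.   46.] med [ 739. -163.   51.] z5-95 [19. 58.] bbox [
[... 1855 characters left out ...]
e phone [0.73] [350.2, 292.0, 418.1, 346.1] mean [ 513. -424.    7.] med [ 513. -426.    7.] z5-95 [ 3. 10.] bbox [ 468. -493.  559. -350.]
side opener [0.57, 0.16] [250.7, 213.1, 278.2, 249.2] mean [399.  11.   9.] med [399.   6.   9.] z5-95 [ 4. 13.] bbox [389. -63. 413. 103.]
side driver [0.63, 0.27] [341.9, 253.1, 367.7, 286.7] mean [ 531. -265.    9.] med [ 530. -269.   10.] z5-95 [-0. 14.] bbox [ 523. -313.  547. -192.]
side tweezers [0.6] [267.5, 180.8, 278.0, 183.9] mean [527. 226.   6.] med [526. 227.   6.] z5-95 [3. 8.] bbox [522. 198. 530. 256.]
side open_phone [0.72] [335.5, 167.8, 373.7, 194.8] mean [756.  80.   7.] med [755.  79.   7.] z5-95 [ 3. 10.] bbox [723.  14. 793. 154.]
```

Run:
```python
from h import *
from scipy.optimize import least_squares
for n in("top","side"):
    p,d=eyes.capture(n);cal=eyes.calibration(n)
    o,m,P=maskpts(n,"stand",d,cal); o2,m2,P2=maskpts(n,"spindle",d,cal)
    pl=P[(P[:,2]>.008)&(P[:,2]<.026)][:,:2].astype(np.float32)
    r=cv2.minAreaRect(pl*1000);print(n,'rect',r)
    # silhouette polygon approach: stand contour on z=.018
    S=P2[P2[:,2]>.090]
    def f(x):
        yaw=x[2];a=np.array([np.sin(np.pi/6)*np.cos(yaw),np.sin(np.pi/6)*np.sin(yaw),np.cos(np.pi/6)])
        q=S-np.array([x[0],x[1],.075]);t=q@a;dd=np.linalg.norm(q-t[:,None]*a,axis=1)
        rad=np.interp(t,[0,.058,.066],[.010,.010,.006])
        return dd-rad
    for y0 in(.3,-.3):
        s=least_squares(f,[.55,.01,y0],loss='soft_l1',f_scale=.003);print(n,len(S),'seat',np.round(s.x[:2]*1e3,1),'yaw',np.degrees(s.x[2]),'cost',s.cost,'rms',np.sqrt(np.mean(s.fun**2)))
    big=cv2.resize(p,None,fx=1,fy=1)
    x,y=(306,208) if n=="top" else (310,205)
    cv2.imwrite(f"pics/z_{n}.png",cv2.resize(p[y-40:y+40,x-50:x+50,::-1],None,fx=7,fy=7,interpolation=cv2.INTER_CUBIC))
```

```text
top rect ((558.571044921875, 15.393814086914062), (129.63551330566406, 109.14201354980469), 23.37203598022461)
top 83 seat [559.7  15.7] yaw 27.287357797280414 cost 0.00016272464245731315 rms 0.0022455321819755394
top 83 seat [559.7  15.7] yaw 27.288663467779944 cost 0.00016272464255607738 rms 0.0022455299177755873
side rect ((560.0172119140625, 15.205734252929688), (135.4721221923828, 112.47889709472656), 23.533884048461914)
side 102 seat [551.5   2.3] yaw 26.750049188980174 cost 0.00044714453053388805 rms 0.003632513023013106
side 102 seat [551.5   2.3] yaw 26.750077168633446 cost 0.00044714453044422133 rms 0.0036325127314803494
```

Run:
```python
import cv2,numpy as np
a=cv2.imread('pics/z_top.png');b=cv2.imread('pics/z_side.png')
cv2.imwrite('pics/z_both.png',cv2.resize(np.hstack([a,b]),(800,320)))
```

```text
(no output)
```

View pics/z_both.png

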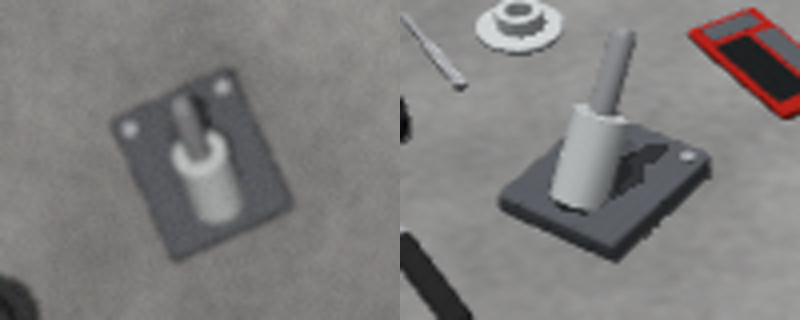

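```bash
cat >> h.py <<'E'
def plan(tgt,jaw=None,cl=0.0,maxs=50,fr=None,n=None):
    """tgt mm world, jaw deg: desired angle of tool X in xy (mod 180)"""
    s=status.state();M=R.from_quat(s['eef_rot']).as_matrix()
    d=np.asarray(tgt,float)-s['ee_pos']*1e3
    a=np.degrees(np.arctan2(M[1,0],M[0,0]))
    turn=0
    if jaw is not None:
        turn=(jaw-a+90)%180-90
        # tool y points down: world +yaw = -turn about tool y
    k=n or int(max(np.ceil(np.linalg.norm(d)/maxs),np.ceil(abs(turn)/9),1))
    rows=[]
    for i in range(k):
        Mi=R.from_euler('z',turn*i/k,degrees=True).as_matrix()@M
        v=Mi.T@(d/k)
        rows.append([round(float(v[0]),1),round(float(v[1]),1),round(float(v[2]),1),round(float(-np.radians(turn/k)),3),cl])
    print('jaw',round(a,1),'turn',round(turn,1),'d',np.round(d,1));print(rows)
E
python3 - <<'E'
from h import *
st()
plan([443,-190,180],None)
plan([443,-190,180],113.4)
E
```

```text
t 1.8 pos [246.4 519.6 231.3] X [0.428 0.904 0.   ] Y [ 0.  0. -1.] F [-0.7 -0.2 -0.1] M [-0.02  0.03 -0.06] w 1.0 q [ 1.02  0.38  0.08  1.27 -0.    1.46]
jaw 64.6 turn 0 d [ 196.6 -709.6  -51.3]
[[-37.1, 3.4, -32.1, -0.0, 0.0], [-37.1, 3.4, -32.1, -0.0, 0.0], [-37.1, 3.4, -32.1, -0.0, 0.0], [-37.1, 3.4, -32.1, -0.0, 0.0], [-37.1, 3.4, -32.1, -0.0, 0.0], [-37.1, 3.4, -32.1, -0.0, 0.0], [-37.1, 3.4, -32.1, -0.0, 0.0], [-37.1, 3.4, -32.1, -0.0, 0.0], [-37.1, 3.4, -32.1, -0.0, 0.0], [-37.1, 3.4, -32.1, -0.0, 0.0], [-37.1, 3.4, -32.1, -0.0, 0.0], [-37.1, 3.4, -32.1, -0.0, 0.0], [-37.1, 3.4, -32.1, -0.0, 0.0], [-37.1, 3.4, -32.1, -0.0, 0.0], [-37.1, 3.4, -32.1, -0.0, 0.0]]
jaw 64.6 turn 48.8 d [ 196.6 -709.6  -51.3]
[[-37.1, 3.4, -32.1, -0.057, 0.0], [-38.9, 3.4, -30.0, -0.057, 0.0], [-40.5, 3.4, -27.7, -0.057, 0.0], [-42.0, 3.4, -25.4, -0.057, 0.0], [-43.4, 3.4, -22.9, -0.057, 0.0], [-44.6, 3.4, -20.4, -0.057, 0.0], [-45.7, 3.4, -17.9, -0.057, 0.0], [-46.7, 3.4, -15.2, -0.057, 0.0], [-47.4, 3.4, -12.6, -0.057, 0.0], [-48.1, 3.4, -9.9, -0.057, 0.0], [-48.6, 3.4, -7.1, -0.057, 0.0], [-48.9, 3.4, -4.4, -0.057, 0.0], [-49.1, 3.4, -1.6, -0.057, 0.0], [-49.1, 3.4, 1.2, -0.057, 0.0], [-48.9, 3.4, 4.0, -0.057, 0.0]]
```

Request:
apply_moves(
  commands=[
    [[-37,3,-32,-0.057,0],[-39,3,-30,-0.057,0],[-40,3,-28,-0.057,0],[-42,3,-25,-0.057,0],[-43,3,-23,-0.057,0],[-45,3,-20,-0.057,0],[-46,3,-18,-0.057,0],[-47,3,-15,-0.057,0]],
  ],
)

```text
clock: 2.8
ee_pos: [0.358, 0.1352, 0.207]
eef_rot: [0.492, 0.511, -0.506, -0.49]
contact_force: [0.5, 0.7, 0.3]
width: 1.001
```

Run:
```python
from h import *
st()
plan([443,-190,180],113.4)
```

```text
t 2.8 pos [358.  135.2 207. ] X [-0.036  0.999  0.003] Y [ 0.007  0.003 -1.   ] F [0.5 0.7 0.3] M [-0.   -0.04 -0.04] w 1.001 q [ 0.19 -0.01 -0.46  1.11  0.    0.16]
jaw 92.1 turn 21.3 d [  85.  -325.2  -27. ]
[[-46.9, 3.8, -10.4, -0.053, 0.0], [-47.4, 3.8, -7.9, -0.053, 0.0], [-47.7, 3.7, -5.4, -0.053, 0.0], [-47.9, 3.7, -2.9, -0.053, 0.0], [-48.0, 3.7, -0.3, -0.053, 0.0], [-48.0, 3.7, 2.2, -0.053, 0.0], [-47.8, 3.7, 4.8, -0.053, 0.0]]
```

Request:
apply_moves(
  commands=[
    [[-47,4,-10,-0.053,0],[-47,4,-8,-0.053,0],[-48,4,-5,-0.053,0],[-48,4,-3,-0.053,0],[-48,4,0,-0.053,0],[-48,4,2,-0.053,0],[-48,4,5,-0.053,0],[0,0,0,0,0]],
  ],
)

```text
clock: 3.8
ee_pos: [0.4474, -0.205, 0.1798]
eef_rot: [0.391, 0.596, -0.589, -0.382]
contact_force: [-0.4, 0.1, -0.5]
width: 1.002
```

Run:
```python
from h import *
st()
cal=eyes.calibration('wrist')
p,d=eyes.capture('wrist')
cv2.imwrite('pics/w1.png',p[:,:,::-1])
o,m,P=maskpts('wrist','bearing',d,cal)
print(o[0]['confidence'],o[0]['extent'],P.mean(0),P.min(0),P.max(0))
print(cal['xyz'],R.from_quat(cal['attitude']).as_matrix())
plan([443,-190,60],113.4)
```

```text
t 3.8 pos [ 447.4 -205.   179.8] X [-0.402  0.915 -0.004] Y [ 0.015  0.002 -1.   ] F [-0.4  0.1 -0.5] M [ 0.03  0.03 -0.05] w 1.002 q [-0.56  0.22 -0.27  1.07  0.01 -0.98]
0.79 [307.6, 155.9, 366.7, 215.4] [ 0.4439226  -0.18599909  0.01479761] [ 0.41421651 -0.21592797 -0.00182088] [ 0.48096788 -0.15055756  0.01847377]
[ 0.3803484  -0.23191211  0.32083897] [[-0.40217969 -0.87510966 -0.26913671]
 [ 0.91554747 -0.38598843 -0.11307413]
 [-0.00493139 -0.29188355  0.95644115]]
jaw 113.9 turn -0.5 d [  -3.2   11.9 -119.8]
[[4.2, 39.9, -0.1, 0.003, 0.0], [4.2, 39.9, -0.1, 0.003, 0.0], [4.2, 39.9, -0.0, 0.003, 0.0]]
```

View pics/w1.png

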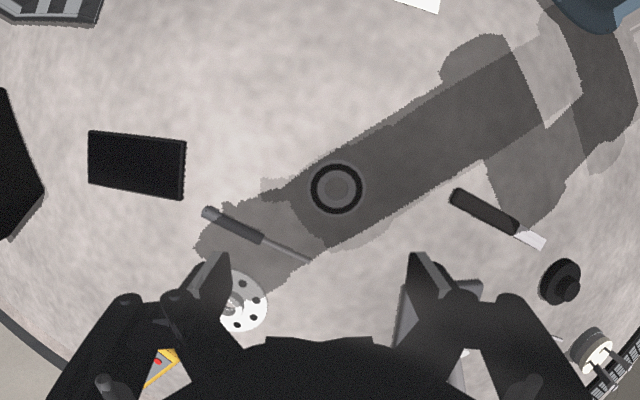

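```bash
cat >> h.py <<'E'
def circfit(cam,m,z,cal):
    c=max(cv2.findContours(m.astype(np.uint8),cv2.RETR_EXTERNAL,cv2.CHAIN_APPROX_NONE)[0],key=len)[:,0]
    P=plane(cam,c[:,0],c[:,1],z,cal);cc,r=circ(P[:,:2]);return cc*1e3,r*1e3
E
python3 - <<'E'
from h import *
cal=eyes.calibration('wrist')
o=outline_of('wrist','bearing');print('wr',circfit('wrist',o[0]['pixels'],.016,cal),circfit('wrist',o[0]['pixels'],.008,cal))
for n in('top','side'):
    p,d=eyes.capture(n);cal=eyes.calibration(n)
    for nm,z in(('bearing',.016),('spacer',.006),('tool_disc',.006),('cap',.020)):
        o=outline_of(n,nm);
        if o: print(n,nm,circfit(n,o[0]['pixels'],z,cal),circfit(n,o[0]['pixels'],z/2,cal))
E
```

```text
wr (array([ 442.76228677, -182.58133569]), np.float64(30.486622476463182)) (array([ 444.42211124, -181.35591294]), np.float64(31.28638269057544))
top bearing (array([ 462.2193925 , -174.28505313]), np.float64(11.095462563022965)) (array([ 462.87223871, -174.99018508]), np.float64(11.148854436908339))
top spacer (array([605.58432447, 246.84166641]), np.float64(36.45595817629897)) (array([606.08483568, 247.33420965]), np.float64(36.521350241771245))
top tool_disc (array([ 633.28741709, -247.90669695]), np.float64(46.53084735753222)) (array([ 633.8376201, -248.3015976]), np.float64(46.61431103175763))
top cap (array([431.32094756, 187.54255953]), np.float64(35.54276166905872)) (array([431.95266934, 188.8406817 ]), np.float64(35.75706904320471))
side bearing (array([ 442.73488679, -195.64052054]), np.float64(31.983203443598832)) (array([ 446.28209187, -188.88534803]), np.float64(32.29148280275612))
side spacer (array([596.35405611, 262.97032784]), np.float64(22.966881079915613)) (array([598.21707501, 267.11129515]), np.float64(23.048907631955274))
side tool_disc (array([546.20219169,  14.05800026]), np.float64(58.936901446528104)) (array([547.88609247,  17.30997354]), np.float64(59.1473954529628))
side cap (array([432.3923038 , 180.00747095]), np.float64(45.3624632683515)) (array([436.72256692, 193.04023642]), np.float64(45.91165909177266))
```

Request:
apply_moves(
  commands=[
    [[6,26,0,0,0],[6,26,0,0,0],[6,26,0,0,0],[0,0,0,0,0]],
  ],
)

```text
clock: 4.95
ee_pos: [0.4412, -0.1851, 0.101]
eef_rot: [0.39, 0.597, -0.589, -0.381]
contact_force: [0.2, -0.6, 0.2]
width: 0.999
```

Run:
```python
from h import *
st()
cal=eyes.calibration('wrist')
p,d=eyes.capture('wrist')
cv2.imwrite('pics/w2.png',p[:,:,::-1])
o,m,P=maskpts('wrist','bearing',d,cal)
print(o[0]['confidence'],o[0]['extent'],P.mean(0),circfit('wrist',m,.016,cal),circfit('wrist',m,.008,cal))
p,d=eyes.capture('top');cal=eyes.calibration('top')
o,m,P=maskpts('top','bearing',d,cal);print(P.mean(0) if o else 0)
plan([443,-186,60],113.4)
```

```text
t 4.95 pos [ 441.2 -185.1  101. ] X [-0.406  0.914 -0.005] Y [ 0.017  0.001 -1.   ] F [ 0.2 -0.6  0.2] M [-0.01  0.05 -0.04] w 0.999 q [-0.54  0.26 -0.44  0.86  0.01 -0.95]
0.74 [401.2, 323.9, 483.1, 396.2] [0.52927812 0.0094723  0.04189003] (array([557.05926549,  63.73163879]), np.float64(34.293103687961896)) (array([563.53408217,  73.49761059]), np.float64(35.50675136344614))
[0.75410792 0.08602988 0.00586925]
jaw 114.0 turn -0.6 d [ -1.2   1.2 -44. ]
[[2.1, 44.0, 1.5, 0.01, 0.0]]
```

View pics/w2.png

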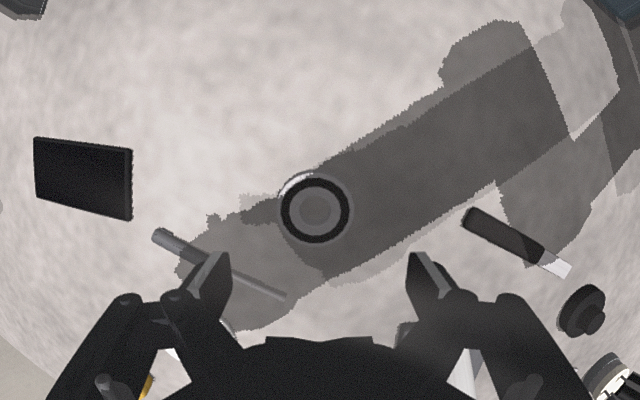

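Run:
```python
from h import *
cal=eyes.calibration('wrist')
print(plane('wrist',np.array([315.]),np.array([211.]),.016,cal)*1e3)
im=cv2.imread('pics/w2.png',0)
m=np.zeros_like(im);m[165:255,270:360]=(im[165:255,270:360]<45)
cs=cv2.findContours(m,cv2.RETR_EXTERNAL,cv2.CHAIN_APPROX_NONE)[0];c=max(cs,key=len)[:,0]
print(c.min(0),c.max(0));P=plane('wrist',c[:,0],c[:,1],.016,cal);print(circ(P[:,:2]*1e3))
print(proj('wrist',status.state()['ee_pos'],cal))
```

```text
[[ 449.53527608 -187.28070924   16.        ]]
[281 178] [348 242]
(array([ 449.92834215, -187.48676211]), np.float64(26.170350173728647))
[[315.41140869 257.64567561]]
```

Run:
```python
from h import *
cal=eyes.calibration('wrist');p,d=eyes.capture('wrist')
cal2=eyes.calibration('wrist')
print(cal['xyz']-cal2['xyz'])
u,v=np.meshgrid(np.arange(150,520,6),np.arange(20,150,6));u=u.ravel();v=v.ravel();k=d[v,u]>0;u=u[k];v=v[k]
P=world('wrist',u,v,d[v,u],cal);print('bench z',np.median(P[:,2]),np.percentile(P[:,2],[10,90]))
A=np.c_[P[:,:2],np.ones(len(P))];print(np.linalg.lstsq(A,P[:,2],rcond=None)[0])
im=cv2.cvtColor(p,cv2.COLOR_RGB2GRAY)
m=np.zeros_like(im);m[165:255,270:360]=(im[165:255,270:360]<45)
vv,uu=np.nonzero((m>0)&(d>0));Q=world('wrist',uu,vv,d[vv,uu],cal);print('seal',np.median(Q,0),Q.mean(0))
for nm in['stand','cap','opener','phone','driver']:
    o,mm,P=maskpts('wrist',nm,d,cal)
    if o: print(nm,o[0]['confidence'],o[0]['extent'],np.median(P,0)*1e3)
```

```text
[-2.45181253e-05  2.61619433e-05 -1.59650368e-05]
bench z -0.0004451664623198459 [-0.00136557  0.00045748]
[-0.00052295 -0.0011259  -0.0004988 ]
seal [ 0.44305549 -0.18584356  0.01592274] [ 0.44425995 -0.18555211  0.01591936]
stand 0.74 [403.4, 321.2, 483.6, 399.0] [531.39119074   6.50877946  53.92627451]
cap 0.81 [563.6, 279.5, 607.0, 337.9] [431.17841545 174.50497072  19.17776457]
opener 0.65 [467.4, 203.0, 573.4, 277.8] [398.9275927   -2.62326258  10.53315988]
phone 0.75 [35.4, 133.8, 138.0, 222.4] [ 508.8343047  -401.66545251    7.75281706]
driver 0.78 [153.9, 224.5, 292.6, 297.7] [ 530.01023354 -270.89491443    9.9210269 ]
```

Request:
apply_moves(
  commands=[
    [[1,40,2,0,0],[0,38,1,0,0],[0,15,0,0,0],[0,0,0,0,0]],
  ],
  grip_force=30,
)

```text
clock: 5.95
ee_pos: [0.4445, -0.1886, 0.0095]
eef_rot: [0.394, 0.597, -0.589, -0.377]
contact_force: [-0.0, -0.1, -0.1]
width: 1.002
```

Run:
```python
from h import *
st()
plan([443,-187,1],113.4)
```

```text
t 5.95 pos [ 444.5 -188.6    9.5] X [-0.406  0.914 -0.014] Y [ 0.026 -0.004 -1.   ] F [-0.  -0.1 -0.1] M [ 0.03  0.01 -0.01] w 1.002 q [-0.54  0.37 -0.56  0.61  0.01 -0.96]
jaw 113.9 turn -0.5 d [-1.5  1.6 -8.5]
[[2.2, 8.4, 0.9, 0.01, 0.0]]
```

Request:
apply_moves(
  commands=[
    [[2,8,1,0,0],[0,0,0,0,0.4],[0,0,0,0,0.4],[0,0,0,0,0.6],[0,0,0,0,0.6]],
  ],
  grip_force=30,
)

```text
clock: 6.58
ee_pos: [0.4449, -0.1882, 0.004]
eef_rot: [0.395, 0.597, -0.589, -0.375]
contact_force: [-0.1, -0.7, -1.6]
width: 0.703
```

Run:
```python
from h import *
st()
p,d=eyes.capture('wrist')
cv2.imwrite('pics/w3.png',p[:,:,::-1])
st()
```

```text
t 6.58 pos [ 444.9 -188.2    4. ] X [-0.406  0.914 -0.018] Y [ 0.03  -0.006 -1.   ] F [-0.1 -0.7 -1.6] M [0.   0.04 0.04] w 0.703 q [-0.54  0.38 -0.57  0.59  0.01 -0.96]
t 6.62 pos [ 444.9 -188.2    4. ] X [-0.406  0.914 -0.018] Y [ 0.03  -0.006 -1.   ] F [-0.4  0.3 -1.5] M [ 0.01 -0.01 -0.1 ] w 0.705 q [-0.54  0.38 -0.57  0.59  0.01 -0.96]
```

View pics/w3.png

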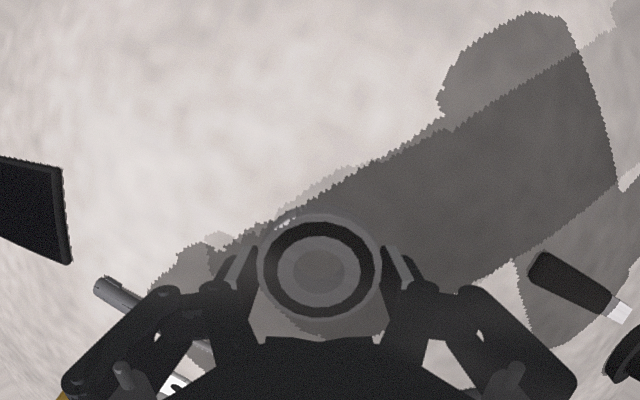

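Request:
apply_moves(
  commands=[
    [[0,0,0,0,0.1],[0,5,1,0,0.1],[0,2,0,0,0.5],[0,0,0,0,0.6],[0,0,0,0,0.6]],
  ],
  grip_force=30,
)

```text
clock: 7.25
ee_pos: [0.4447, -0.189, -0.0025]
eef_rot: [0.396, 0.597, -0.589, -0.375]
contact_force: [-0.2, -0.7, -0.6]
width: 0.712
```

Run:
```python
from h import *
st()
```

```text
t 7.25 pos [ 444.7 -189.    -2.5] X [-0.405  0.914 -0.019] Y [ 0.031 -0.007 -1.   ] F [-0.2 -0.7 -0.6] M [ 0.07  0.09 -0.01] w 0.712 q [-0.54  0.39 -0.58  0.57  0.01 -0.96]
```

Request:
apply_moves(
  commands=[
    [[0,-30,0,0,0.6],[0,-45,0,0,0.6],[0,-50,0,0,0.6],[0,-50,0,0,0.6],[0,0,0,0,0.6]],
  ],
)

```text
clock: 7.88
ee_pos: [0.437, -0.1867, 0.1743]
eef_rot: [0.393, 0.597, -0.589, -0.378]
contact_force: [1.2, 0.4, -1.3]
width: 0.71
```

Run:
```python
from h import *
st()
plan([580,24,185],113.4,.6)
```

```text
t 7.88 pos [ 437.  -186.7  174.3] X [-0.405  0.914 -0.013] Y [ 0.025 -0.003 -1.   ] F [ 1.2  0.4 -1.3] M [-0.02  0.01  0.04] w 0.71 q [-0.54  0.18 -0.33  1.03  0.01 -0.96]
jaw 113.9 turn -0.5 d [143.  210.7  10.7]
[[22.4, -1.3, -36.1, 0.002, 0.6], [22.5, -1.3, -36.0, 0.002, 0.6], [22.5, -1.3, -36.0, 0.002, 0.6], [22.6, -1.3, -36.0, 0.002, 0.6], [22.6, -1.3, -35.9, 0.002, 0.6], [22.7, -1.3, -35.9, 0.002, 0.6]]
```

Request:
apply_moves(
  commands=[
    [[22,-1,-36,0,0.6],[22,-1,-36,0,0.6],[22,-1,-36,0,0.6],[22,-1,-36,0,0.6],[22,-1,-36,0,0.6],[22,-1,-36,0,0.6],[0,0,0,0,0.6],[0,0,0,0,0.6]],
  ],
)

```text
clock: 8.88
ee_pos: [0.5779, 0.0279, 0.167]
eef_rot: [0.388, 0.592, -0.592, -0.385]
contact_force: [-0.3, -0.4, -1.2]
width: 0.71
```

Run:
```python
from h import *
st()
cal=eyes.calibration('wrist');p,d=eyes.capture('wrist')
cv2.imwrite('pics/w4.png',p[:,:,::-1])
p2,d2=eyes.capture('side');cs=eyes.calibration('side')
S=np.array([559,15,75.])/1e3;yaw=np.radians(23.4);a=np.array([.5*np.cos(yaw),.5*np.sin(yaw),.866])
for n,q,c in(('wrist',p,cal),('side',p2,cs)):
    print(n,proj(n,np.array([S,S+.066*a]),c))
i=p2[90:250,230:390,::-1];cv2.imwrite('pics/s4.png',cv2.resize(i,None,fx=3.7,fy=3.7,interpolation=cv2.INTER_CUBIC))
st()
```

```text
t 8.88 pos [577.9  27.9 167. ] X [-0.403  0.915 -0.002] Y [ 0.003 -0.001 -1.   ] F [-0.3 -0.4 -1.2] M [-0.04  0.03  0.01] w 0.71 q [-0.06  0.41 -0.04  1.12 -0.   -0.48]
wrist [[311.39355912 177.6454345 ]
 [309.15956347 247.99907637]]
side [[309.49051771 193.00412008]
 [315.37589138 171.70984985]]
t 8.97 pos [577.9  27.4 167.5] X [-0.402  0.916 -0.003] Y [ 0.004 -0.001 -1.   ] F [-1.  -0.3 -1.7] M [-0.   -0.02 -0.01] w 0.709 q [-0.06  0.41 -0.04  1.12 -0.   -0.48]
```

View pics/w4.png

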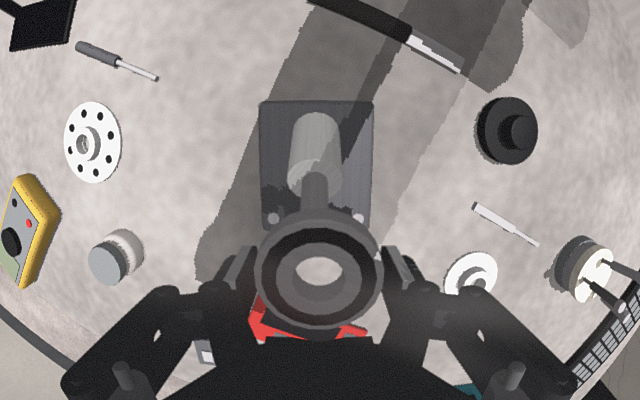

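View pics/s4.png

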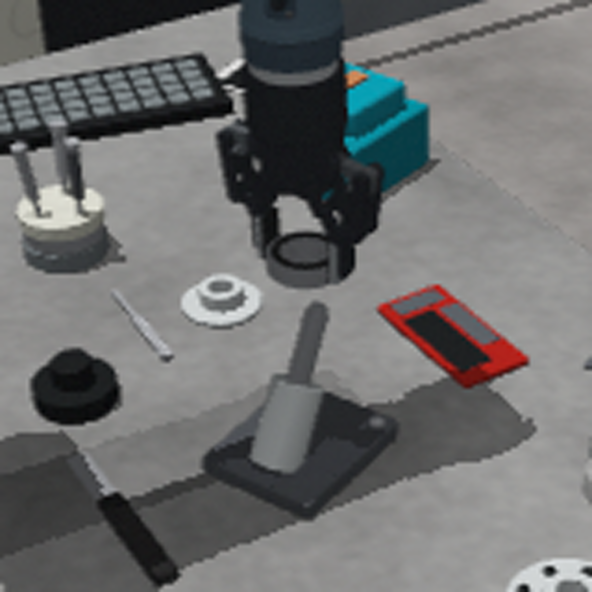

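Run:
```python
from h import *
s,M=st();cal=eyes.calibration('wrist')
t=s['ee_pos']
q=plane('wrist',np.array([319.5,316]),np.array([269.,268]),t[2]+.0185,cal)
print((q-t)@M*1e3)
cs=eyes.calibration('side');print('side right',R.from_quat(cs['attitude']).as_matrix()[:,0])
i=cv2.imread('pics/w4.png')[190:345,230:410];cv2.imwrite('pics/w4z.png',cv2.resize(i,None,fx=4,fy=3.8,interpolation=cv2.INTER_CUBIC))
```

```text
t 8.97 pos [577.9  27.4 167.5] X [-0.402  0.916 -0.003] Y [ 0.004 -0.001 -1.   ] F [-1.  -0.3 -1.7] M [-0.   -0.02 -0.01] w 0.709 q [-0.06  0.41 -0.04  1.12 -0.   -0.48]
[[  2.04455559 -18.51550923   3.36005797]
 [  0.4705826  -18.5131214    3.87266187]]
side right [ 0.85190184 -0.52326123 -0.02146969]
```

View pics/w4z.png

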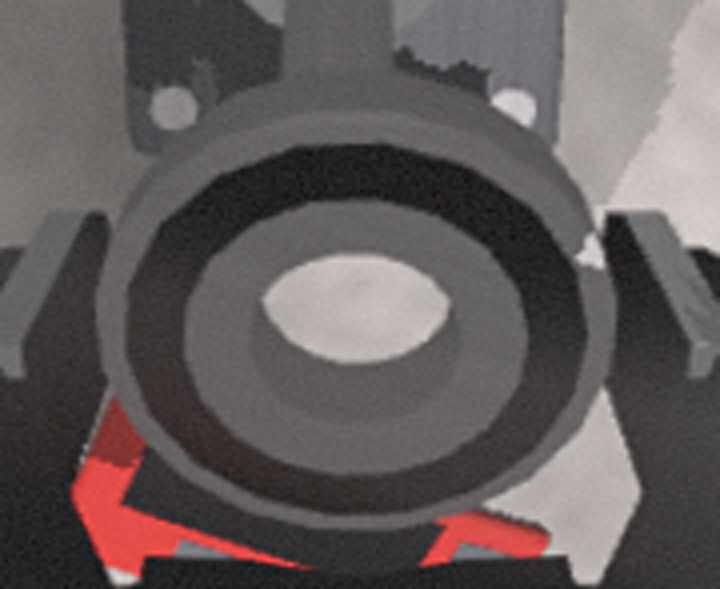

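Request:
apply_moves(
  commands=[
    [[-4,7,-12,0.008,0.6],[0,7,-12,0,0.6],[0,7,0,0,0.6],[0,0,0,0,0.6]],
  ],
)

```text
clock: 9.48
ee_pos: [0.6026, 0.0314, 0.1446]
eef_rot: [0.391, 0.59, -0.589, -0.389]
contact_force: [0.2, -0.3, -1.1]
width: 0.713
```

```bash
cat >> h.py <<'E'
SEAT=np.array([559,15,75.]);YAW=np.radians(23.4);AX=np.array([.5*np.cos(YAW),.5*np.sin(YAW),.8660254])
LL=np.array([np.cos(YAW),np.sin(YAW),0]);XX=np.array([-np.sin(YAW),np.cos(YAW),0])
def sp(h):
    """h = part pivot height above TCP (mm). report along-axis coordinate of pivot, lateral errs"""
    s,M=st();p=s['ee_pos']*1e3+np.array([0,0,h])-SEAT
    t=p[2]/AX[2]  # axial coordinate at the same height
    e=p-t*AX
    print('axial(by height)',round(t,1),'true proj',round(float(p@AX),1),'err L',round(float(e@LL),1),'err X',round(float(e@XX),1),'jaw',round(np.degrees(np.arctan2(M[1,0],M[0,0])),1))
E
python3 - <<'E'
from h import *
sp(10.5)
p2,d2=eyes.capture('side')
i=p2[90:250,230:390,::-1];cv2.imwrite('pics/s5.png',cv2.resize(i,None,fx=3.7,fy=3.7,interpolation=cv2.INTER_CUBIC))
E
```

```text
t 9.47 pos [602.6  31.4 144.6] X [-0.391  0.921 -0.002] Y [ 0.003 -0.001 -1.   ] F [ 0.2 -0.3 -1.1] M [-0.01  0.06  0.07] w 0.713 q [-0.05  0.47 -0.01  1.09 -0.   -0.45]
axial(by height) 92.4 true proj 92.6 err L 0.3 err X -2.3 jaw 113.0
```

View pics/s5.png

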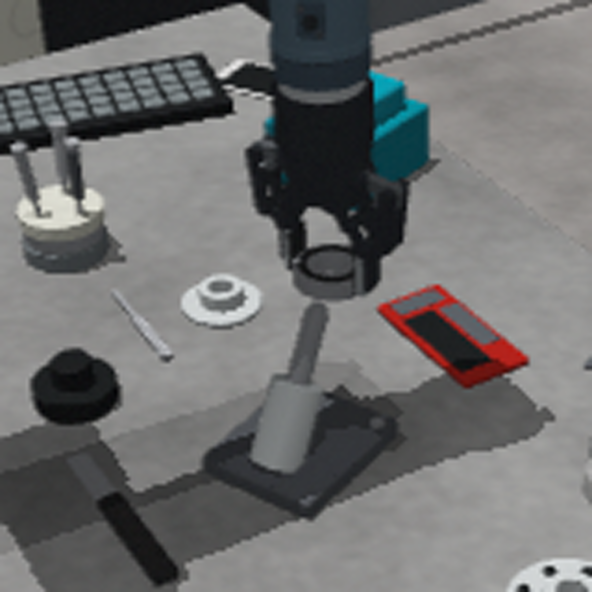

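Run:
```python
from h import *
cs=eyes.calibration('side')
s=status.state();t=s['ee_pos']*1e3
pts=np.array([t+[0,0,10.5],t+[0,0,0],SEAT,SEAT+66*AX,SEAT+92*AX,SEAT-20*AX])/1e3
q=proj('side',pts,cs);print(np.round(q,1));print(np.round((q-[230,90])*3.7,0))
for n in('wrist',):
    cal=eyes.calibration(n);p,d=eyes.capture(n);cv2.imwrite('pics/w5.png',p[:,:,::-1])
    print(np.round(proj(n,pts,cal),1))
```

```text
[[318.5 163.1]
 [318.6 166.1]
 [309.5 193. ]
 [315.4 171.7]
 [317.7 163.2]
 [307.7 199.4]]
[[328. 270.]
 [328. 282.]
 [294. 381.]
 [316. 302.]
 [325. 271.]
 [288. 405.]]
[[315.2 267.3]
 [315.4 257.6]
 [319.5 149.3]
 [319.8 223.6]
 [320.  265.1]
 [319.4 133.3]]
```

View pics/w5.png

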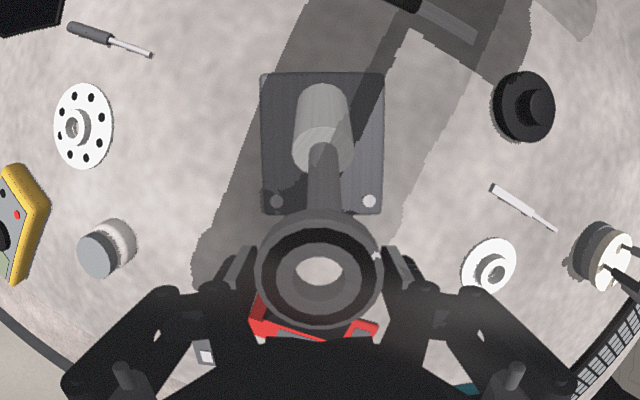

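Run:
```python
from h import *
i=cv2.imread('pics/s5.png')[200:420,230:430]
cv2.imwrite('pics/s5z.png',cv2.resize(i,None,fx=2.7,fy=2.7,interpolation=cv2.INTER_CUBIC))
```

```text
(no output)
```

View pics/s5z.png

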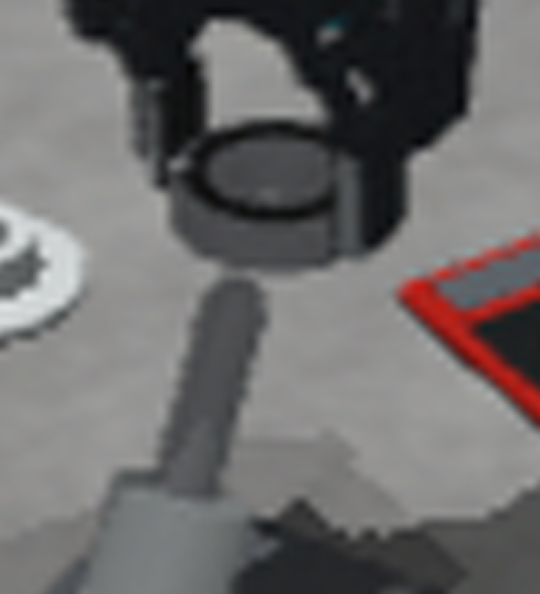

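Request:
apply_moves(
  commands=[
    [[2,8,5,0,0.6],[0,8,4.5,0,0.6],[0,8,4.5,0,0.6],[0,0,0,0,0.6]],
  ],
)

```text
clock: 10.07
ee_pos: [0.5887, 0.0279, 0.1223]
eef_rot: [0.393, 0.591, -0.588, -0.388]
contact_force: [-1.4, 0.3, -1.1]
width: 0.714
```

Run:
```python
from h import *
sp(10.5)
p2,d2=eyes.capture('side')
i=p2[140:220,270:360,::-1];cv2.imwrite('pics/s6.png',cv2.resize(i,None,fx=7,fy=7,interpolation=cv2.INTER_CUBIC))
```

```text
t 10.07 pos [588.7  27.9 122.3] X [-0.391  0.92  -0.004] Y [ 0.008 -0.001 -1.   ] F [-1.4  0.3 -1.1] M [-0.02  0.26 -0.02] w 0.714 q [-0.06  0.45 -0.09  1.02 -0.   -0.46]
axial(by height) 66.8 true proj 66.3 err L -1.0 err X 0.1 jaw 113.0
```

View pics/s6.png

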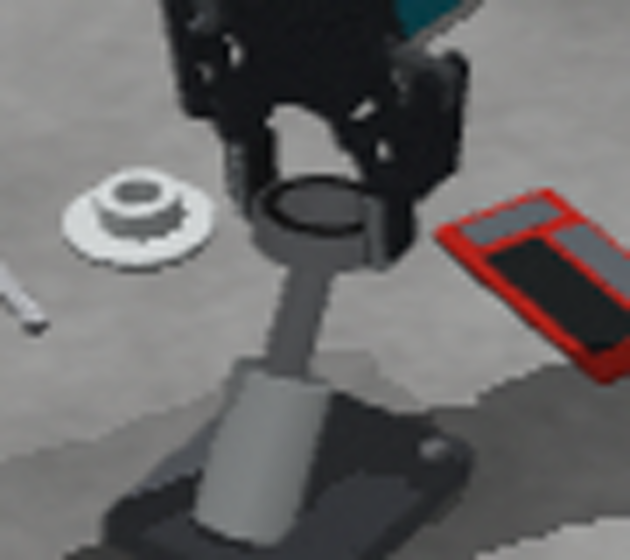

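Request:
apply_moves(
  commands=[
    [[0,6,2.5,0,0.6],[0,6,3.5,0,0.6],[0,6,3.5,0,0.6],[0,0,0,0,0.6]],
  ],
)

```text
clock: 10.62
ee_pos: [0.5813, 0.0249, 0.1053]
eef_rot: [0.393, 0.593, -0.587, -0.387]
contact_force: [-2.1, -1.0, -3.6]
width: 0.703
```

Run:
```python
from h import *
sp(10.5)
p2,d2=eyes.capture('side')
i=p2[140:220,270:360,::-1];cv2.imwrite('pics/s7.png',cv2.resize(i,None,fx=7,fy=7,interpolation=cv2.INTER_CUBIC))
```

```text
t 10.62 pos [581.3  24.9 105.3] X [-0.392  0.92  -0.004] Y [ 0.012  0.001 -1.   ] F [-2.1 -1.  -3.6] M [-0.2   0.55  0.04] w 0.703 q [-0.07  0.45 -0.15  0.96  0.   -0.47]
axial(by height) 47.2 true proj 47.6 err L 0.8 err X 0.3 jaw 113.1
```

View pics/s7.png

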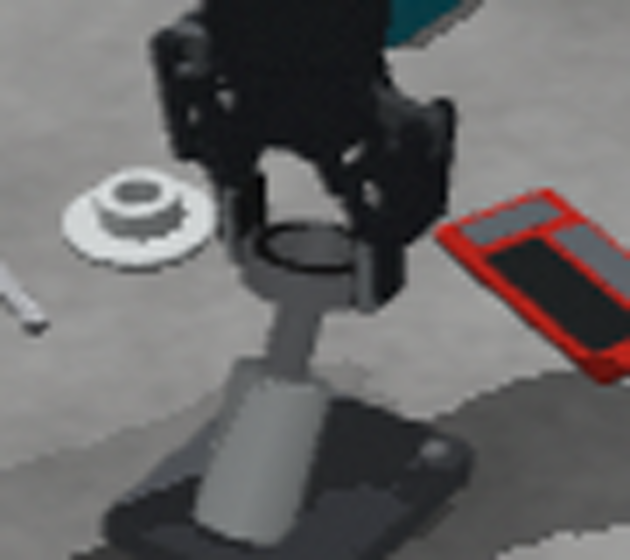

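Request:
apply_moves(
  commands=[
    [[0,6,4,0,0.6],[0,6,3.5,0,0.6],[0,6,3.5,0,0.6],[0,0,0,0,0.6]],
  ],
)

```text
clock: 11.18
ee_pos: [0.573, 0.0215, 0.0893]
eef_rot: [0.394, 0.594, -0.586, -0.385]
contact_force: [-0.7, -0.5, -5.8]
width: 0.705
```

Run:
```python
from h import *
sp(10.5)
p2,d2=eyes.capture('side')
i=p2[140:220,270:360,::-1];cv2.imwrite('pics/s8.png',cv2.resize(i,None,fx=7,fy=7,interpolation=cv2.INTER_CUBIC))
```

```text
t 11.18 pos [573.   21.5  89.3] X [-0.392  0.92  -0.004] Y [ 0.017  0.003 -1.   ] F [-0.7 -0.5 -5.8] M [-0.12  0.31 -0.  ] w 0.705 q [-0.08  0.44 -0.2   0.91  0.   -0.48]
axial(by height) 28.7 true proj 29.2 err L 1.1 err X 0.4 jaw 113.1
```

View pics/s8.png

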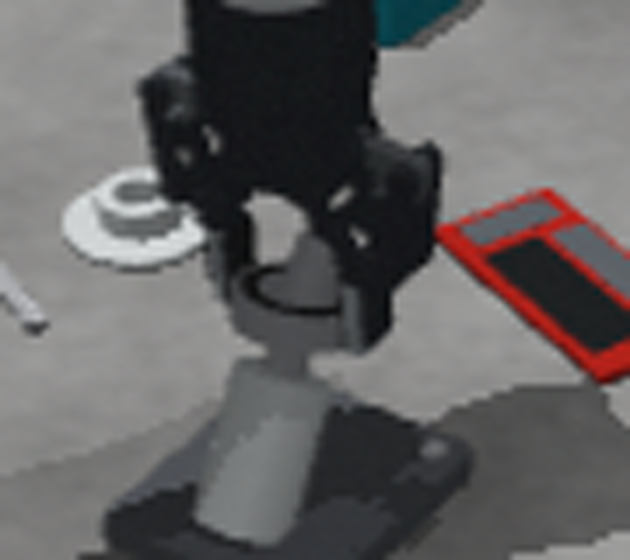

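Request:
apply_moves(
  commands=[
    [[0,6,4,0,0.6],[0,6,3.5,0,0.6],[0,5,3,0,0.6],[0,0,0,0,0.6]],
  ],
)

```text
clock: 11.72
ee_pos: [0.5661, 0.0185, 0.0754]
eef_rot: [0.395, 0.596, -0.584, -0.384]
contact_force: [-3.0, 1.1, -0.4]
width: 0.705
```

Run:
```python
from h import *
sp(10.5)
p2,d2=eyes.capture('side')
i=p2[140:220,270:360,::-1];cv2.imwrite('pics/s9.png',cv2.resize(i,None,fx=7,fy=7,interpolation=cv2.INTER_CUBIC))
```

```text
t 11.72 pos [566.1  18.5  75.4] X [-0.393  0.92  -0.003] Y [ 0.023  0.006 -1.   ] F [-3.   1.1 -0.4] M [0.   0.61 0.06] w 0.705 q [-0.08  0.43 -0.25  0.86  0.01 -0.49]
axial(by height) 12.6 true proj 13.4 err L 1.6 err X 0.4 jaw 113.1
```

View pics/s9.png

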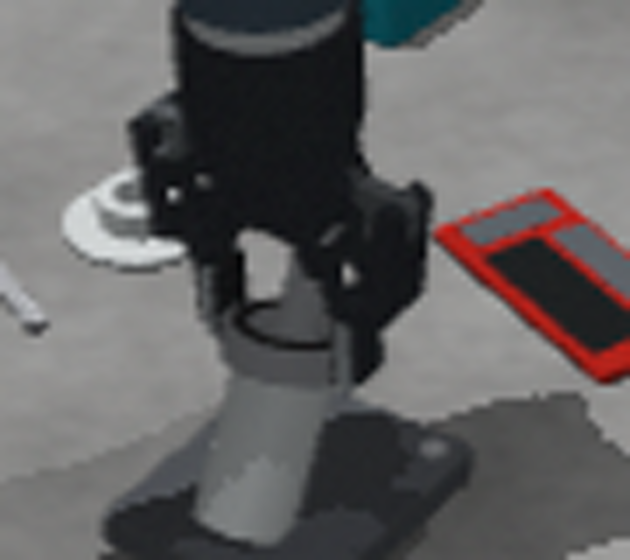

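Request:
apply_moves(
  commands=[
    [[0,4,3,0,0.6],[0,3,1,0,0.6],[0,0,0,0,0.6]],
  ],
)

```text
clock: 12.15
ee_pos: [0.566, 0.0188, 0.0707]
eef_rot: [0.396, 0.599, -0.581, -0.382]
contact_force: [-2.9, 0.1, 1.9]
width: 0.7
```

Run:
```python
from h import *
sp(10.5)
```

```text
t 12.15 pos [566.   18.8  70.7] X [-0.394  0.919 -0.002] Y [ 0.03   0.01  -0.999] F [-2.9  0.1  1.9] M [-0.06  0.68 -0.  ] w 0.7 q [-0.09  0.43 -0.27  0.84  0.01 -0.49]
axial(by height) 7.2 true proj 9.4 err L 4.3 err X 0.7 jaw 113.2
```

Request:
apply_moves(
  commands=[
    [[0,0,0,0,0.2],[0,0,0,0,0],[0,0,0,0,0],[0,0,0,0,0]],
  ],
)

```text
clock: 12.65
ee_pos: [0.568, 0.0181, 0.0705]
eef_rot: [0.397, 0.599, -0.581, -0.381]
contact_force: [-0.1, 0.5, -0.2]
width: 1.002
```

Run:
```python
from h import *
sp(10.5)
p2,d2=eyes.capture('side')
i=p2[140:220,270:360,::-1];cv2.imwrite('pics/s10.png',cv2.resize(i,None,fx=7,fy=7,interpolation=cv2.INTER_CUBIC))
p,d=eyes.capture('wrist');cv2.imwrite('pics/w10.png',p[:,:,::-1])
```

```text
t 12.65 pos [568.   18.1  70.5] X [-0.393  0.919 -0.004] Y [ 0.033  0.009 -0.999] F [-0.1  0.5 -0.2] M [-0.01  0.02  0.  ] w 1.002 q [-0.09  0.44 -0.27  0.84  0.01 -0.49]
axial(by height) 6.9 true proj 9.9 err L 6.0 err X -0.7 jaw 113.2
```

View pics/s10.png

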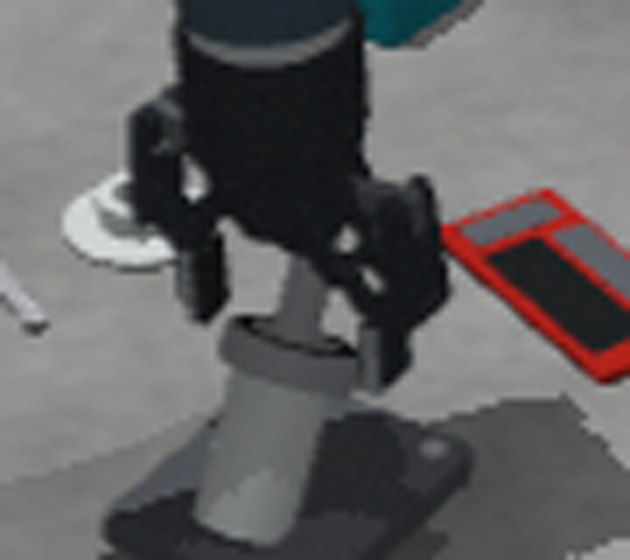

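View pics/w10.png

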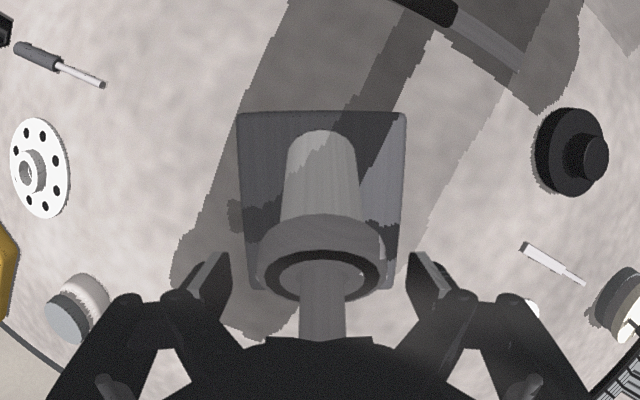

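Request:
apply_moves(
  commands=[
    [[0,-40,0,0,0],[0,-50,0,0,0],[0,-45,0,0,0],[0,0,0,0,0]],
  ],
)

```text
clock: 13.25
ee_pos: [0.5625, 0.0168, 0.2084]
eef_rot: [0.397, 0.599, -0.581, -0.382]
contact_force: [-0.5, -0.4, -0.2]
width: 0.998
```

Run:
```python
from h import *
st()
plan([605,247,110],113.4)
```

```text
t 13.25 pos [562.5  16.8 208.4] X [-0.394  0.919 -0.003] Y [ 0.031  0.01  -0.999] F [-0.5 -0.4 -0.2] M [ 0.01 -0.02  0.03] w 0.998 q [-0.09  0.33 -0.05  1.16  0.01 -0.49]
jaw 113.2 turn 0.2 d [ 42.5 230.2 -98.4]
[[32.5, 17.0, -21.1, -0.001, 0.0], [32.5, 17.0, -21.1, -0.001, 0.0], [32.5, 17.0, -21.1, -0.001, 0.0], [32.5, 17.0, -21.1, -0.001, 0.0], [32.5, 17.0, -21.2, -0.001, 0.0], [32.5, 17.0, -21.2, -0.001, 0.0]]
```

Request:
apply_moves(
  commands=[
    [[32,10,-21,0,0],[32,14,-21,0,0],[32,17,-21,0,0],[32,17,-21,0,0],[32,17,-21,0,0],[32,20,-21,0,0],[0,0,0,0,0],[0,0,0,0,0]],
  ],
)

```text
clock: 14.25
ee_pos: [0.6041, 0.2481, 0.1058]
eef_rot: [0.396, 0.596, -0.584, -0.384]
contact_force: [0.2, -0.2, -0.1]
width: 0.999
```

Run:
```python
from h import *
st()
cal=eyes.calibration('wrist');p,d=eyes.capture('wrist');cv2.imwrite('pics/w11.png',p[:,:,::-1])
o,m,P=maskpts('wrist','spacer',d,cal)
if o:
  print(o[0]['confidence'],o[0]['extent'],P.mean(0)*1e3);T=P[(P[:,2]>.018)&(P[:,2]<.026)];print('sleeve top',T.mean(0)*1e3,len(T))
  F=P[(P[:,2]<.011)&(P[:,2]>.003)][:,:2].astype(np.float32)
  print(cv2.minEnclosingCircle(F*1e3))
p,d=eyes.capture('top');cal=eyes.calibration('top')
o,m,P=maskpts('top','bearing',d,cal)
plan([605,247,50],113.4)
```

```text
t 14.25 pos [604.1 248.1 105.8] X [-0.391  0.92  -0.004] Y [ 0.023  0.005 -1.   ] F [ 0.2 -0.2 -0.1] M [-0.01  0.05  0.07] w 0.999 q [ 0.29  0.57  0.06  1.04 -0.   -0.11]
0.8 [269.9, 157.4, 364.5, 245.6] [605.0009411  248.8340807    9.59136973]
sleeve top [607.27466506 249.61106246  21.1971811 ] 1463
((608.1778564453125, 249.88014221191406), 38.11736297607422)
jaw 112.9 turn 0.5 d [  0.1  -0.6 -57.1]
[[-0.2, 28.6, 0.8, -0.004, 0.0], [-0.2, 28.6, 0.8, -0.004, 0.0]]
```

View pics/w11.png

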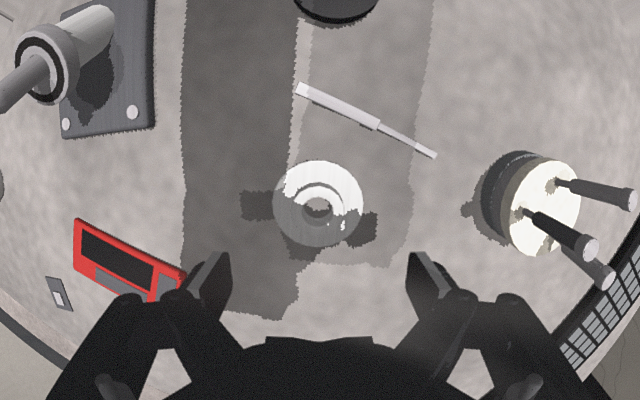

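Request:
apply_moves(
  commands=[
    [[0,35,0,0,0],[0,35,0,0,0],[0,15,-1,0,0],[0,6,0,0,0],[0,0,0,0,0]],
  ],
)

```text
clock: 15.08
ee_pos: [0.6129, 0.2462, 0.0197]
eef_rot: [0.4, 0.598, -0.579, -0.384]
contact_force: [-0.6, -0.4, 1.3]
width: 1.0
```

Run:
```python
from h import *
st()
plan([607,248.5,11],113.4)
```

```text
t 15.07 pos [612.9 246.2  19.7] X [-0.385  0.923 -0.006] Y [ 0.034  0.008 -0.999] F [-0.6 -0.4  1.3] M [0.02 0.03 0.  ] w 1.0 q [ 0.29  0.65 -0.05  0.84 -0.   -0.11]
jaw 112.7 turn 0.7 d [-5.9  2.3 -8.7]
[[4.5, 8.5, 4.9, -0.013, 0.0]]
```

Request:
apply_moves(
  commands=[
    [[4,6,4,-0.01,0],[0,3,1,0,0],[0,0,0,0,0.5],[0,0,0,0,0.7],[0,0,0,0,0.8],[0,0,0,0,0.8]],
  ],
  grip_force=30,
)

```text
clock: 15.82
ee_pos: [0.6089, 0.2491, 0.0134]
eef_rot: [0.398, 0.601, -0.58, -0.379]
contact_force: [-0.7, -0.4, -1.7]
width: 0.463
```

Run:
```python
from h import *
st()
p,d=eyes.capture('wrist');cv2.imwrite('pics/w12.png',p[:,:,::-1])
```

```text
t 15.82 pos [608.9 249.1  13.4] X [-0.395  0.919 -0.007] Y [ 0.04   0.01  -0.999] F [-0.7 -0.4 -1.7] M [0.   0.01 0.04] w 0.463 q [ 0.29  0.64 -0.07  0.82 -0.   -0.11]
```

View pics/w12.png

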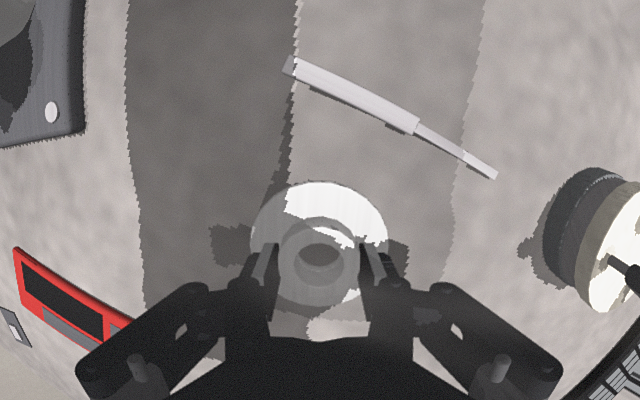

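Request:
apply_moves(
  commands=[
    [[0,-20,0,0,0.8],[0,-40,0,0,0.8],[0,-50,0,0,0.8],[0,-50,0,0,0.8],[0,-30,0,0,0.8],[0,0,0,0,0.8]],
  ],
)

```text
clock: 16.62
ee_pos: [0.5991, 0.2464, 0.2046]
eef_rot: [0.397, 0.599, -0.582, -0.381]
contact_force: [-0.0, 0.6, -2.5]
width: 0.47
```

Run:
```python
from h import *
st()
t=(165+5-75)/.866
T=SEAT+AX*t; T[2]-=5
print(T)
plan(T,113.4,.8)
```

```text
t 16.62 pos [599.1 246.4 204.6] X [-0.395  0.919 -0.005] Y [ 0.032  0.008 -0.999] F [-0.   0.6 -2.5] M [0.01 0.01 0.03] w 0.47 q [ 0.29  0.51  0.21  1.24 -0.   -0.11]
[609.33873524  36.78351594 165.00278637]
jaw 113.3 turn 0.1 d [  10.2 -209.6  -39.6]
[[-39.3, 7.7, 14.9, -0.0, 0.8], [-39.3, 7.7, 15.0, -0.0, 0.8], [-39.3, 7.7, 15.0, -0.0, 0.8], [-39.3, 7.7, 15.0, -0.0, 0.8], [-39.2, 7.7, 15.0, -0.0, 0.8]]
```

Request:
apply_moves(
  commands=[
    [[-39,0,15,0,0.8],[-39,5,15,0,0.8],[-39,8,15,0,0.8],[-39,8,15,0,0.8],[-39,8,15,0,0.8],[0,0,0,0,0.8],[0,0,0,0,0.8]],
  ],
)

```text
clock: 17.5
ee_pos: [0.6016, 0.0326, 0.1571]
eef_rot: [0.39, 0.596, -0.586, -0.386]
contact_force: [0.7, -0.2, -1.6]
width: 0.463
```

Run:
```python
from h import *
sp(5)
cal=eyes.calibration('wrist');p,d=eyes.capture('wrist');cv2.imwrite('pics/w13.png',p[:,:,::-1])
s=status.state();t=s['ee_pos']*1e3
pts=np.array([t+[0,0,9],t+[0,0,0],SEAT,SEAT+66*AX,SEAT+16*AX])/1e3
print(np.round(proj('wrist',pts,cal),1))
p2,d2=eyes.capture('side')
i=p2[120:220,265:365,::-1];cv2.imwrite('pics/s13.png',cv2.resize(i,None,fx=6,fy=6,interpolation=cv2.INTER_CUBIC))
print(np.round((proj('side',pts)-[265,120])*6))
```

```text
t 17.5 pos [601.6  32.6 157.1] X [-0.397  0.918  0.003] Y [ 0.012  0.008 -1.   ] F [ 0.7 -0.2 -1.6] M [-0.01  0.01 -0.01] w 0.463 q [-0.06  0.45 -0.    1.11  0.01 -0.46]
axial(by height) 100.6 true proj 98.5 err L -4.2 err X -0.8 jaw 113.4
[[315.6 265.8]
 [315.7 257.4]
 [317.1 147.3]
 [316.9 217.2]
 [317.  161.3]]
[[317. 240.]
 [317. 255.]
 [267. 438.]
 [302. 310.]
 [275. 407.]]
```

View pics/w13.png

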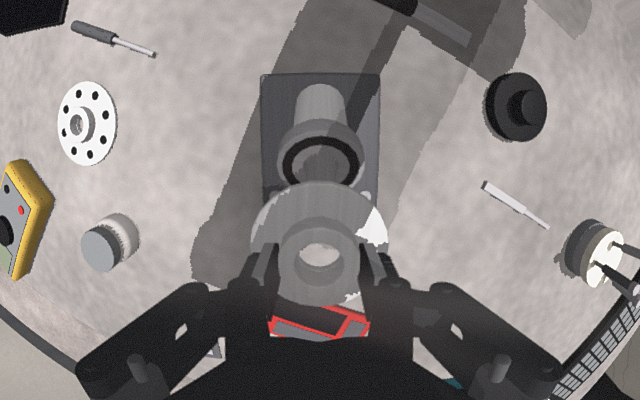

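View pics/s13.png

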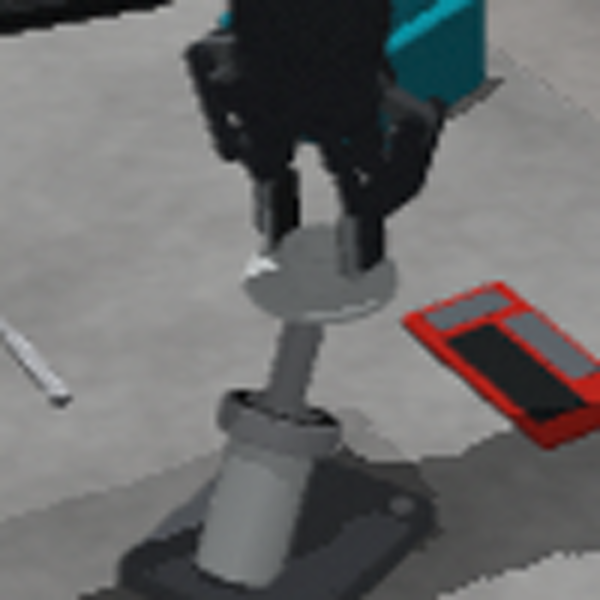

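Request:
apply_moves(
  commands=[
    [[1,6,3.5,0,0.8],[0,6,3.5,0,0.8],[0,6,3.5,0,0.8],[0,0,0,0,0.8]],
  ],
)

```text
clock: 18.1
ee_pos: [0.5917, 0.0315, 0.1397]
eef_rot: [0.39, 0.596, -0.587, -0.384]
contact_force: [-1.8, -2.1, -1.7]
width: 0.467
```

Run:
```python
from h import *
sp(5)
p2,d2=eyes.capture('side')
i=p2[140:220,270:360,::-1];cv2.imwrite('pics/s14.png',cv2.resize(i,None,fx=7,fy=7,interpolation=cv2.INTER_CUBIC))
```

```text
t 18.1 pos [591.7  31.5 139.7] X [-0.401  0.916 -0.   ] Y [ 0.014  0.006 -1.   ] F [-1.8 -2.1 -1.7] M [-0.49  0.54 -0.01] w 0.467 q [-0.06  0.44 -0.07  1.05  0.01 -0.47]
axial(by height) 80.5 true proj 78.6 err L -3.7 err X 2.2 jaw 113.7
```

View pics/s14.png

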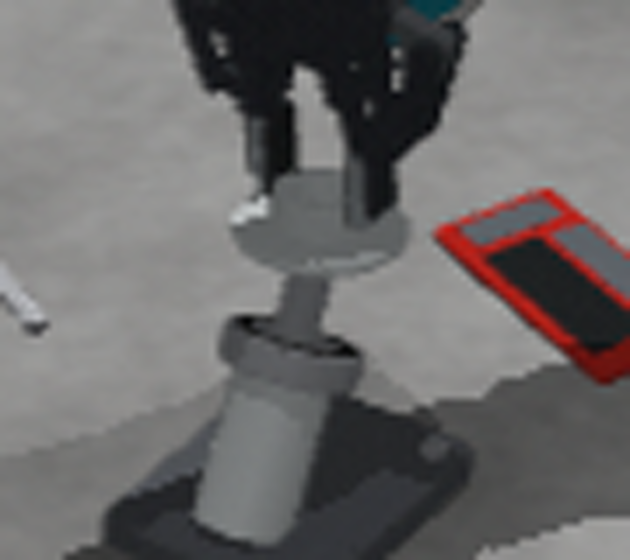

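Request:
apply_moves(
  commands=[
    [[-2,5,3.5,0,0.8],[0,5,3,0,0.8],[0,5,3,0,0.8],[0,0,0,0,0.8]],
  ],
)

```text
clock: 18.65
ee_pos: [0.5855, 0.0271, 0.1251]
eef_rot: [0.39, 0.599, -0.585, -0.383]
contact_force: [-0.9, 0.0, -1.3]
width: 0.461
```

Run:
```python
from h import *
sp(5)
p2,d2=eyes.capture('side')
i=p2[140:220,270:360,::-1];cv2.imwrite('pics/s15.png',cv2.resize(i,None,fx=7,fy=7,interpolation=cv2.INTER_CUBIC))
```

```text
t 18.65 pos [585.5  27.1 125.1] X [-0.402  0.916  0.001] Y [ 0.019  0.01  -1.   ] F [-0.9  0.  -1.3] M [-0.17  0.37  0.03] w 0.461 q [-0.07  0.43 -0.12  1.    0.01 -0.48]
axial(by height) 63.6 true proj 62.3 err L -2.6 err X 0.6 jaw 113.7
```

View pics/s15.png

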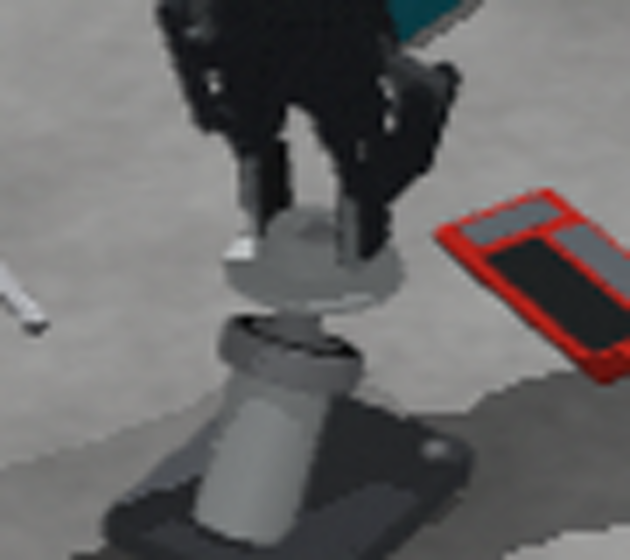

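Request:
apply_moves(
  commands=[
    [[0,5,2.5,0,0.8],[0,5,2.5,0,0.8],[0,5,2.5,0,0.8],[0,0,0,0,0.8]],
  ],
)

```text
clock: 19.2
ee_pos: [0.5844, 0.0267, 0.1152]
eef_rot: [0.393, 0.603, -0.582, -0.379]
contact_force: [-0.5, -0.8, -4.9]
width: 0.47
```

Run:
```python
from h import *
sp(5)
p2,d2=eyes.capture('side')
i=p2[140:220,270:360,::-1];cv2.imwrite('pics/s16.png',cv2.resize(i,None,fx=7,fy=7,interpolation=cv2.INTER_CUBIC))
```

```text
t 19.2 pos [584.4  26.7 115.2] X [-0.404  0.915  0.001] Y [ 0.033  0.015 -0.999] F [-0.5 -0.8 -4.9] M [-0.23  0.26 -0.02] w 0.47 q [-0.07  0.43 -0.15  0.96  0.02 -0.49]
axial(by height) 52.2 true proj 53.1 err L 1.9 err X 0.6 jaw 113.8
```

View pics/s16.png

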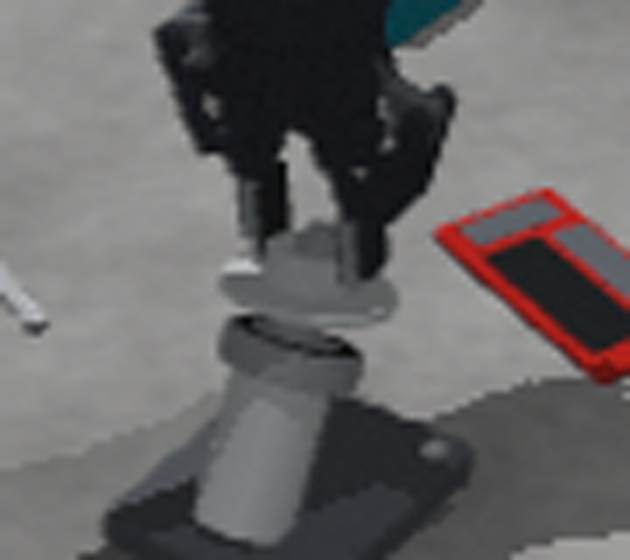

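Request:
apply_moves(
  commands=[
    [[0,5,4,0,0.8],[0,5,4,0,0.8],[0,5,4,0,0.8],[0,0,0,0,0.8]],
  ],
)

```text
clock: 19.75
ee_pos: [0.5791, 0.0242, 0.1038]
eef_rot: [0.395, 0.607, -0.578, -0.376]
contact_force: [-1.8, 0.0, 0.3]
width: 0.47
```

Run:
```python
from h import *
sp(5)
p2,d2=eyes.capture('side')
i=p2[140:220,270:360,::-1];cv2.imwrite('pics/s17.png',cv2.resize(i,None,fx=7,fy=7,interpolation=cv2.INTER_CUBIC))
```

```text
t 19.75 pos [579.1  24.2 103.8] X [-0.405  0.914  0.001] Y [ 0.045  0.02  -0.999] F [-1.8  0.   0.3] M [ 0.06  0.43 -0.08] w 0.47 q [-0.08  0.42 -0.2   0.91  0.02 -0.5 ]
axial(by height) 39.0 true proj 40.3 err L 2.6 err X 0.4 jaw 113.9
```

View pics/s17.png

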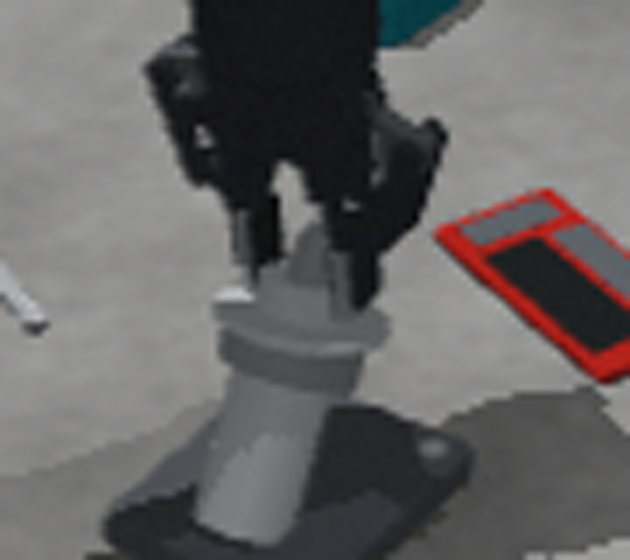

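Request:
apply_moves(
  commands=[
    [[0,4,3,0,0.8],[0,3,2,0,0.8],[0,0,0,0,0.8]],
  ],
)

```text
clock: 20.18
ee_pos: [0.5794, 0.0241, 0.0992]
eef_rot: [0.396, 0.61, -0.575, -0.374]
contact_force: [-3.2, -0.4, 2.4]
width: 0.466
```

Run:
```python
from h import *
sp(5)
```

```text
t 20.18 pos [579.4  24.1  99.2] X [-0.406  0.914  0.001] Y [ 0.054  0.025 -0.998] F [-3.2 -0.4  2.4] M [-0.03  0.74 -0.01] w 0.466 q [-0.08  0.41 -0.22  0.89  0.03 -0.5 ]
axial(by height) 33.7 true proj 36.4 err L 5.5 err X 0.3 jaw 113.9
```

Request:
apply_moves(
  commands=[
    [[0,0,0,0,0.6],[0,0,0,0,0.4],[0,0,0,0,0],[0,0,0,0,0]],
  ],
)

```text
clock: 20.68
ee_pos: [0.5786, 0.0233, 0.0977]
eef_rot: [0.396, 0.609, -0.576, -0.375]
contact_force: [0.2, 0.9, 0.4]
width: 0.985
```

Run:
```python
from h import *
sp(5)
p2,d2=eyes.capture('side')
i=p2[140:220,270:360,::-1];cv2.imwrite('pics/s18.png',cv2.resize(i,None,fx=7,fy=7,interpolation=cv2.INTER_CUBIC))
p,d=eyes.capture('wrist');cv2.imwrite('pics/w18.png',p[:,:,::-1])
```

```text
t 20.68 pos [578.6  23.3  97.7] X [-0.405  0.914  0.   ] Y [ 0.052  0.023 -0.998] F [0.2 0.9 0.4] M [-0.04  0.04  0.02] w 0.985 q [-0.08  0.41 -0.22  0.88  0.03 -0.5 ]
axial(by height) 32.0 true proj 34.6 err L 5.3 err X -0.2 jaw 113.9
```

View pics/s18.png

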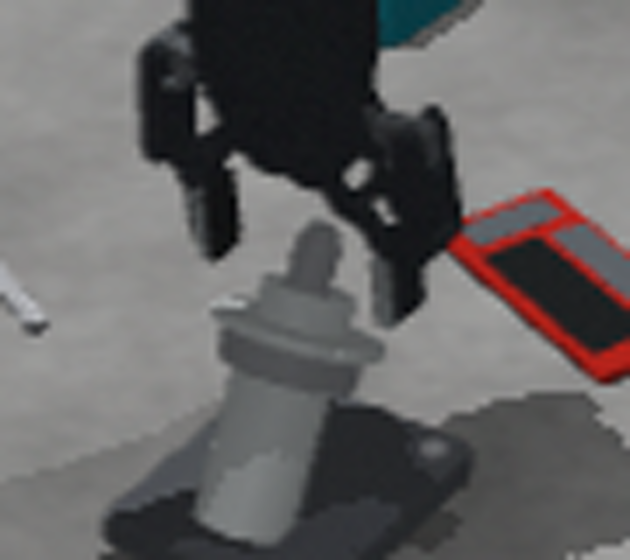

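View pics/w18.png

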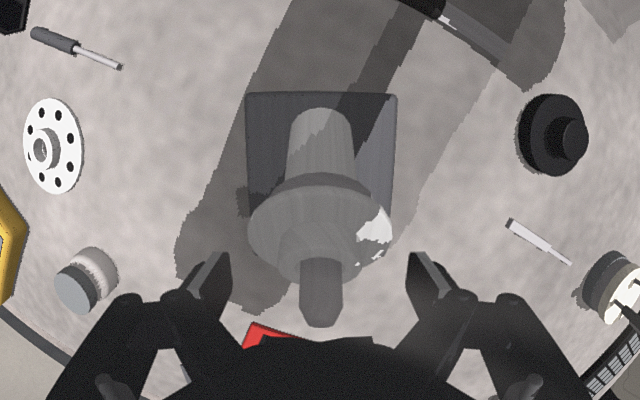

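Request:
apply_moves(
  commands=[
    [[0,-40,0,0,0],[0,-50,0,0,0],[-20,-25,0,0,0],[-40,0,8,0,0],[-45,0,10,0,0],[-45,0,10,0,0],[-45,0,10,0,0],[-45,10,10,0,0],[-30,25,8,0,0],[0,0,0,0,0]],
  ],
)

```text
clock: 22.02
ee_pos: [0.635, -0.2567, 0.1766]
eef_rot: [0.396, 0.61, -0.576, -0.373]
contact_force: [-0.2, 1.0, 0.7]
width: 1.0
```

Run:
```python
from h import *
st()
plan([633,-248,100],113.4)
```

```text
t 22.02 pos [ 635.  -256.7  176.6] X [-0.408  0.913 -0.002] Y [ 0.053  0.022 -0.998] F [-0.2  1.   0.7] M [-0.04  0.04  0.03] w 1.0 q [-0.5   0.59  0.28  1.22  0.04 -0.92]
jaw 114.1 turn -0.7 d [ -2.    8.7 -76.6]
[[4.5, 38.3, 1.3, 0.006, 0.0], [4.5, 38.3, 1.4, 0.006, 0.0]]
```

Request:
apply_moves(
  commands=[
    [[4,35,2,0.006,0],[4,35,2,0.006,0],[0,0,0,0,0],[0,0,0,0,0]],
  ],
)

```text
clock: 22.52
ee_pos: [0.6338, -0.2476, 0.1097]
eef_rot: [0.401, 0.608, -0.574, -0.375]
contact_force: [0.3, -0.3, 1.2]
width: 1.002
```

Run:
```python
from h import *
st()
cal=eyes.calibration('wrist');p,d=eyes.capture('wrist');cv2.imwrite('pics/w19.png',p[:,:,::-1])
o,m,P=maskpts('wrist','tool_disc',d,cal)
if o:
  print(o[0]['confidence'],o[0]['extent'],P.mean(0)*1e3);T=P[(P[:,2]>.016)&(P[:,2]<.024)];print('hub top',np.median(T,0)*1e3,T.mean(0)*1e3,len(T))
  F=P[(P[:,2]<.011)&(P[:,2]>.003)][:,:2].astype(np.float32)
  print(cv2.minEnclosingCircle(F*1e3))
```

```text
t 22.52 pos [ 633.8 -247.6  109.7] X [-0.398  0.917 -0.004] Y [ 0.058  0.021 -0.998] F [ 0.3 -0.3  1.2] M [-0.06  0.06  0.04] w 1.002 q [-0.49  0.61  0.13  1.05  0.05 -0.9 ]
0.63 [258.8, 134.3, 376.1, 248.8] [ 632.7995306  -247.51540077    7.55725215]
hub top [ 634.71747706 -246.15528262   19.30776292] [ 635.05430816 -246.35307854   19.19531674] 1397
((635.8075561523438, -246.13673400878906), 50.0222053527832)
```

View pics/w19.png

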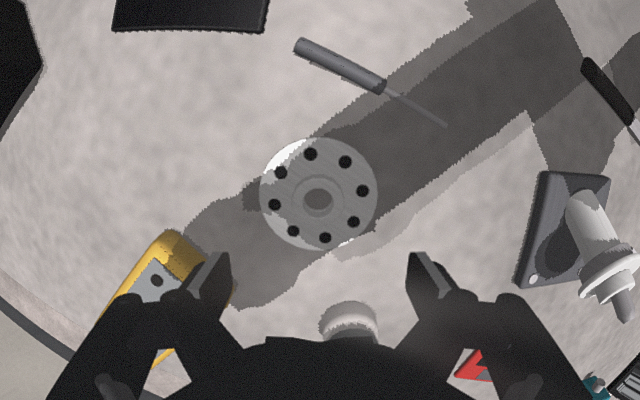

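Run:
```python
from h import *
plan([635,-246.5,25],113.4)
```

```text
jaw 113.5 turn -0.1 d [  1.1   1.4 -84.7]
[[0.6, 42.3, 1.8, 0.0, 0.0], [0.6, 42.3, 1.8, 0.0, 0.0]]
```

Request:
apply_moves(
  commands=[
    [[0,30,1.5,0,0],[0,30,1.5,0,0],[0,18,1,0,0],[0,0,0,0,0],[0,0,0,0,0]],
  ],
)

```text
clock: 23.25
ee_pos: [0.6419, -0.2511, 0.0399]
eef_rot: [0.406, 0.609, -0.573, -0.368]
contact_force: [0.5, -0.7, -0.1]
width: 1.0
```

Run:
```python
from h import *
st()
plan([635,-246.5,11.5],113.4)
```

```text
t 23.25 pos [ 641.9 -251.1   39.9] X [-0.398  0.917 -0.017] Y [ 0.072  0.013 -0.997] F [ 0.5 -0.7 -0.1] M [-0.03  0.06 -0.  ] w 1.0 q [-0.49  0.66  0.03  0.89  0.05 -0.89]
jaw 113.5 turn -0.1 d [ -6.9   4.6 -28.4]
[[7.5, 27.8, 6.5, 0.001, 0.0]]
```

Request:
apply_moves(
  commands=[
    [[4,10,3,0,0],[3,10,3,0,0],[0,6,1,0,0],[0,0,0,0,0],[0,0,0,0,0]],
  ],
)

```text
clock: 23.88
ee_pos: [0.6354, -0.2476, 0.014]
eef_rot: [0.407, 0.609, -0.573, -0.367]
contact_force: [0.2, -0.4, -0.1]
width: 0.999
```

Run:
```python
from h import *
st()
plan([635,-246.5,11.5],113.4)
```

```text
t 23.88 pos [ 635.4 -247.6   14. ] X [-0.398  0.917 -0.02 ] Y [ 0.075  0.011 -0.997] F [ 0.2 -0.4 -0.1] M [0.01 0.08 0.03] w 0.999 q [-0.49  0.67 -0.03  0.82  0.05 -0.89]
jaw 113.5 turn -0.1 d [-0.4  1.1 -2.5]
[[1.2, 2.5, 0.1, 0.002, 0.0]]
```

Request:
apply_moves(
  commands=[
    [[1,2,0,0,0.4],[0,0,0,0,0.6],[0,0,0,0,0.8],[0,0,0,0,0.8],[0,0,0,0,0.8]],
  ],
  grip_force=30,
)

```text
clock: 24.5
ee_pos: [0.6357, -0.247, 0.0129]
eef_rot: [0.408, 0.609, -0.573, -0.367]
contact_force: [0.0, -0.1, 0.5]
width: 0.47
```

Run:
```python
from h import *
st()
p,d=eyes.capture('wrist');cv2.imwrite('pics/w20.png',p[:,:,::-1])
```

```text
t 24.5 pos [ 635.7 -247.    12.9] X [-0.398  0.917 -0.021] Y [ 0.077  0.011 -0.997] F [ 0.  -0.1  0.5] M [-0.04  0.05  0.02] w 0.47 q [-0.48  0.67 -0.03  0.81  0.05 -0.89]
```

View pics/w20.png

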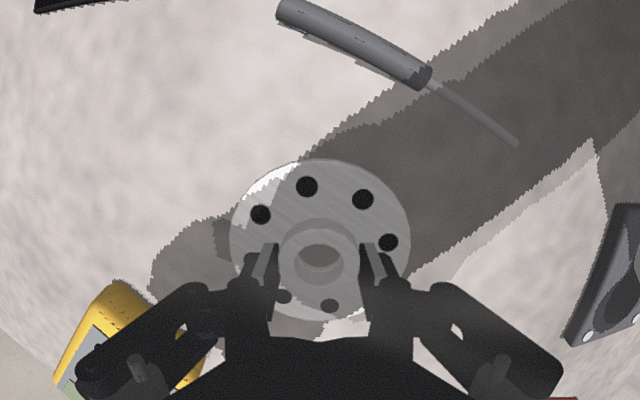

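Request:
apply_moves(
  commands=[
    [[0,-15,0,0,0.8],[0,-30,-2,0,0.8],[0,-45,-2,0,0.8],[0,-45,-2,0,0.8],[0,-40,-2,0,0.8],[0,-15,0,0,0.8],[0,0,0,0,0.8]],
  ],
)

```text
clock: 25.42
ee_pos: [0.6264, -0.245, 0.2117]
eef_rot: [0.407, 0.609, -0.573, -0.368]
contact_force: [0.3, 0.4, -1.2]
width: 0.47
```

Run:
```python
from h import *
st()
t=(165+4-75)/.866
T=SEAT+AX*t; T[2]-=4
print(T)
plan(T,113.4,.8)
plan([560,-100,185],113.4,.8)
p,d=eyes.capture('wrist');cv2.imwrite('pics/w21.png',p[:,:,::-1])
```

```text
t 25.43 pos [ 626.4 -245.   211.7] X [-0.398  0.917 -0.019] Y [ 0.075  0.012 -0.997] F [ 0.3  0.4 -1.2] M [-0.04  0.04 -0.06] w 0.47 q [-0.49  0.53  0.27  1.25  0.05 -0.9 ]
[608.80885382  36.55421577 165.00275704]
jaw 113.5 turn -0.1 d [-17.6 281.5 -46.7]
[[44.3, 8.1, -15.5, 0.0, 0.8], [44.3, 8.1, -15.4, 0.0, 0.8], [44.4, 8.1, -15.4, 0.0, 0.8], [44.4, 8.1, -15.4, 0.0, 0.8], [44.4, 8.1, -15.4, 0.0, 0.8], [44.4, 8.1, -15.4, 0.0, 0.8]]
jaw 113.5 turn -0.1 d [-66.4 145.  -26.7]
[[40.0, 5.8, 1.2, 0.0, 0.8], [40.0, 5.8, 1.2, 0.0, 0.8], [40.0, 5.8, 1.3, 0.0, 0.8], [40.0, 5.8, 1.3, 0.0, 0.8]]
```

View pics/w21.png

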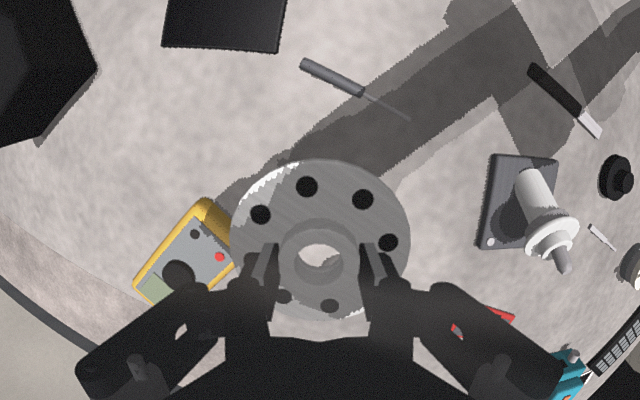

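Request:
apply_moves(
  commands=[
    [[40,0,-14,0,0.8],[44,6,-15,0,0.8],[44,8,-15,0,0.8],[44,8,-15,0,0.8],[44,8,-15,0,0.8],[35,5,-12,0,0.8],[10,0,-4,0,0.8],[0,0,0,0,0.8],[0,0,0,0,0.8]],
  ],
)

```text
clock: 26.6
ee_pos: [0.5995, 0.0379, 0.1652]
eef_rot: [0.402, 0.606, -0.575, -0.375]
contact_force: [0.8, 0.5, -1.7]
width: 0.47
```

Run:
```python
from h import *
sp(4)
cal=eyes.calibration('wrist');p,d=eyes.capture('wrist');cv2.imwrite('pics/w22.png',p[:,:,::-1])
p2,d2=eyes.capture('side')
i=p2[120:220,265:365,::-1];cv2.imwrite('pics/s22.png',cv2.resize(i,None,fx=6,fy=6,interpolation=cv2.INTER_CUBIC))
```

```text
t 26.6 pos [599.5  37.9 165.2] X [-0.396  0.918 -0.009] Y [ 0.056  0.014 -0.998] F [ 0.8  0.5 -1.7] M [-0.04  0.06  0.02] w 0.47 q [-0.05  0.4  -0.05  1.06  0.02 -0.46]
axial(by height) 108.8 true proj 104.7 err L -8.1 err X 4.9 jaw 113.3
```

View pics/w22.png

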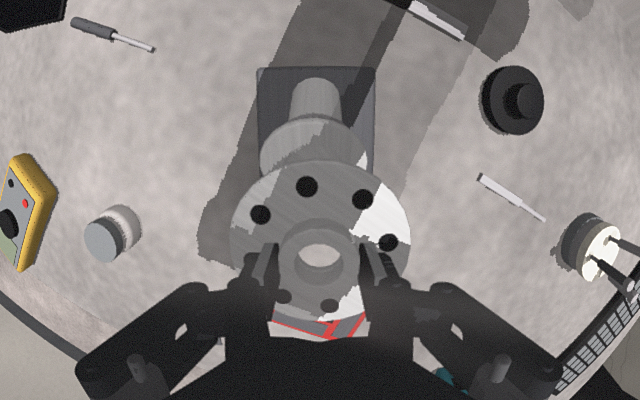

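View pics/s22.png

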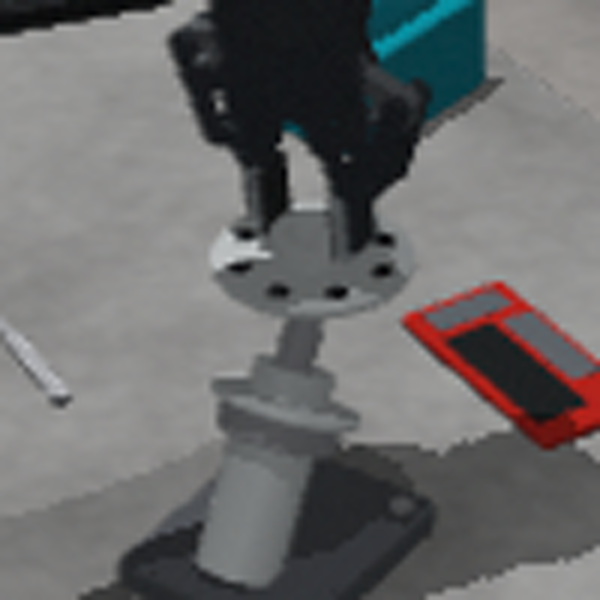

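Request:
apply_moves(
  commands=[
    [[-4,5,0,0,0.8],[-1,5,2,0,0.8],[0,5,3,0,0.8],[0,0,0,0,0.8],[0,0,0,0,0.8]],
  ],
)

```text
clock: 27.32
ee_pos: [0.5981, 0.0285, 0.1491]
eef_rot: [0.404, 0.605, -0.575, -0.376]
contact_force: [0.7, 0.3, -2.3]
width: 0.469
```

Run:
```python
from h import *
sp(4)
p2,d2=eyes.capture('side')
i=p2[120:220,265:365,::-1];cv2.imwrite('pics/s23.png',cv2.resize(i,None,fx=6,fy=6,interpolation=cv2.INTER_CUBIC))
```

```text
t 27.32 pos [598.1  28.5 149.1] X [-0.392  0.92  -0.009] Y [ 0.056  0.014 -0.998] F [ 0.7  0.3 -2.3] M [-0.    0.03 -0.02] w 0.469 q [-0.07  0.41 -0.09  1.02  0.02 -0.47]
axial(by height) 90.2 true proj 88.3 err L -3.8 err X -3.1 jaw 113.1
```

View pics/s23.png

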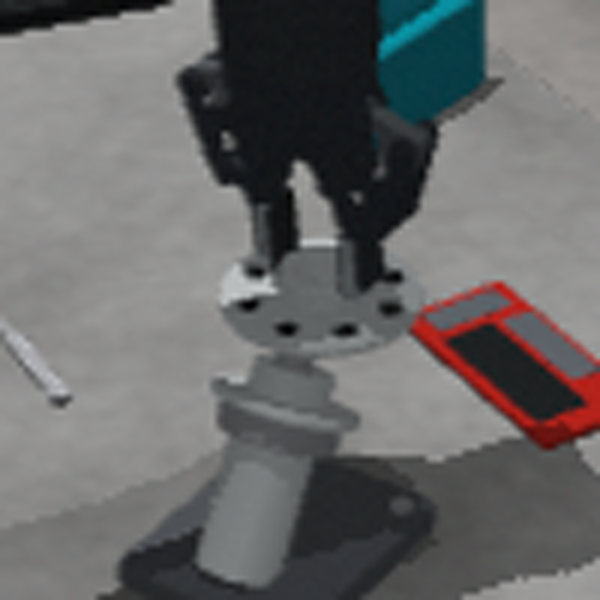

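Request:
apply_moves(
  commands=[
    [[3,0,0,0.005,0.8],[0,5,3.5,0,0.8],[0,5,3,0,0.8],[0,0,0,0,0.8]],
  ],
)

```text
clock: 27.88
ee_pos: [0.5909, 0.029, 0.1388]
eef_rot: [0.405, 0.604, -0.574, -0.377]
contact_force: [-1.9, -1.0, -0.3]
width: 0.469
```

Run:
```python
from h import *
sp(4)
p2,d2=eyes.capture('side')
i=p2[120:220,265:365,::-1];cv2.imwrite('pics/s24.png',cv2.resize(i,None,fx=6,fy=6,interpolation=cv2.INTER_CUBIC))
```

```text
t 27.88 pos [590.9  29.  138.8] X [-0.388  0.922 -0.01 ] Y [ 0.057  0.013 -0.998] F [-1.9 -1.  -0.3] M [-0.29  0.53  0.01] w 0.469 q [-0.07  0.4  -0.13  0.99  0.02 -0.46]
axial(by height) 78.3 true proj 76.1 err L -4.3 err X 0.2 jaw 112.8
```

View pics/s24.png

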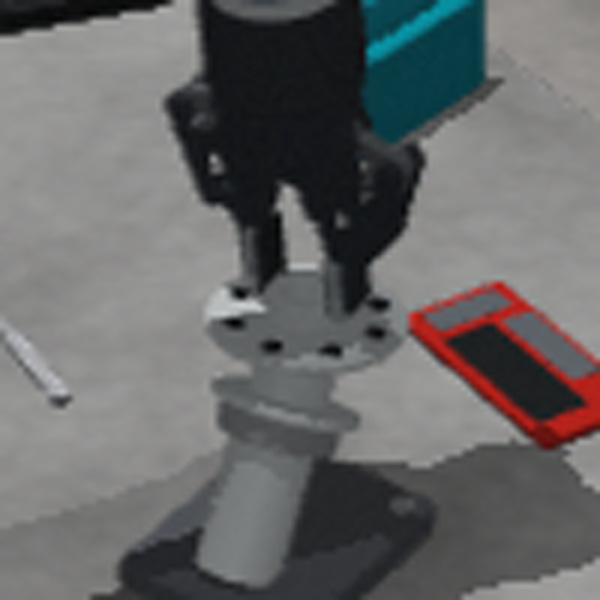

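Request:
apply_moves(
  commands=[
    [[0,4,2.5,-0.01,0.8],[0,4,2.5,0,0.8],[0,4,2,0,0.8],[0,0,0,0,0.8]],
  ],
)

```text
clock: 28.42
ee_pos: [0.5855, 0.0265, 0.1262]
eef_rot: [0.402, 0.606, -0.575, -0.373]
contact_force: [-1.5, -0.9, -0.4]
width: 0.469
```

Run:
```python
from h import *
sp(4)
p2,d2=eyes.capture('side')
i=p2[140:220,270:360,::-1];cv2.imwrite('pics/s25.png',cv2.resize(i,None,fx=7,fy=7,interpolation=cv2.INTER_CUBIC))
p,d=eyes.capture('wrist');cv2.imwrite('pics/w25.png',p[:,:,::-1])
```

```text
t 28.43 pos [585.5  26.5 126.2] X [-0.397  0.918 -0.01 ] Y [ 0.058  0.014 -0.998] F [-1.5 -0.9 -0.4] M [-0.04  0.28  0.06] w 0.469 q [-0.07  0.4  -0.17  0.95  0.02 -0.48]
axial(by height) 63.7 true proj 62.2 err L -3.0 err X 0.0 jaw 113.4
```

View pics/s25.png

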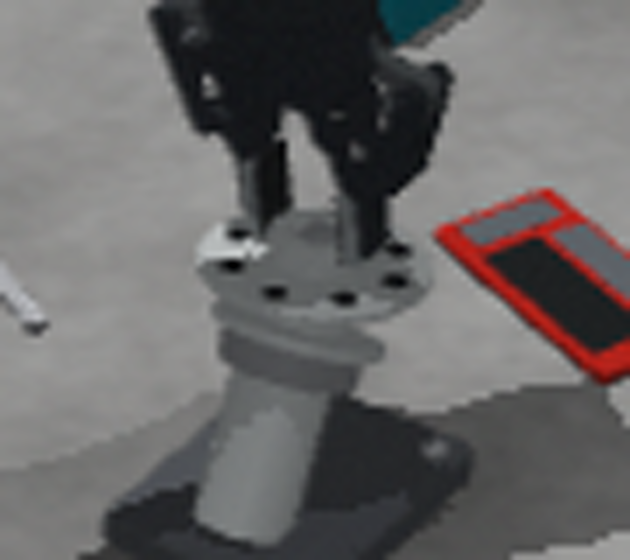

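View pics/w25.png

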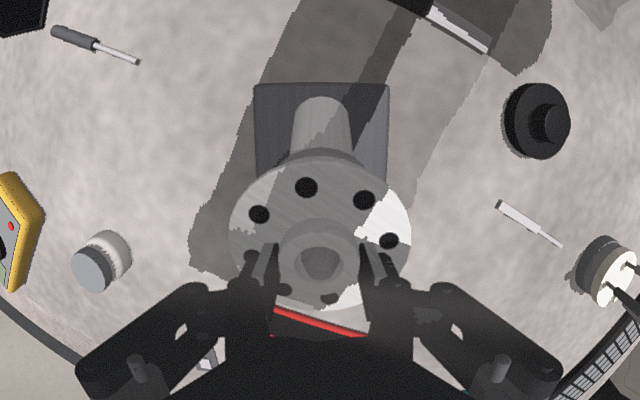

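Request:
apply_moves(
  commands=[
    [[0,4,2,0,0.8],[0,4,2,0,0.8],[0,0,0,0,0.8]],
  ],
)

```text
clock: 28.9
ee_pos: [0.5868, 0.0264, 0.1206]
eef_rot: [0.404, 0.609, -0.573, -0.371]
contact_force: [-1.0, 1.3, 2.6]
width: 0.468
```

Run:
```python
from h import *
sp(4)
p2,d2=eyes.capture('side')
i=p2[140:220,270:360,::-1];cv2.imwrite('pics/s26.png',cv2.resize(i,None,fx=7,fy=7,interpolation=cv2.INTER_CUBIC))
```

```text
t 28.9 pos [586.8  26.4 120.6] X [-0.398  0.917 -0.011] Y [ 0.068  0.017 -0.998] F [-1.   1.3  2.6] M [ 0.26  0.16 -0.02] w 0.468 q [-0.07  0.4  -0.18  0.92  0.02 -0.48]
axial(by height) 57.3 true proj 58.0 err L 1.4 err X -0.6 jaw 113.5
```

View pics/s26.png

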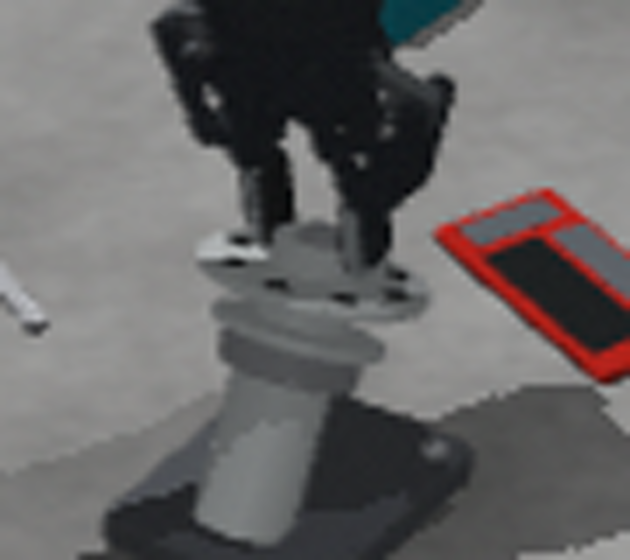

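Request:
apply_moves(
  commands=[
    [[0,4,3,0,0.8],[0,3,2,0,0.8],[0,0,0,0,0.8]],
  ],
)

```text
clock: 29.32
ee_pos: [0.5869, 0.0264, 0.1177]
eef_rot: [0.406, 0.613, -0.57, -0.368]
contact_force: [0.2, 2.2, 2.1]
width: 0.468
```

Run:
```python
from h import *
sp(4)
p2,d2=eyes.capture('side')
i=p2[140:220,270:360,::-1];cv2.imwrite('pics/s27.png',cv2.resize(i,None,fx=7,fy=7,interpolation=cv2.INTER_CUBIC))
```

```text
t 29.32 pos [586.9  26.4 117.7] X [-0.4    0.916 -0.012] Y [ 0.079  0.021 -0.997] F [0.2 2.2 2.1] M [0.26 0.16 0.05] w 0.468 q [-0.08  0.39 -0.2   0.9   0.03 -0.49]
axial(by height) 53.9 true proj 55.5 err L 3.2 err X -0.7 jaw 113.6
```

View pics/s27.png

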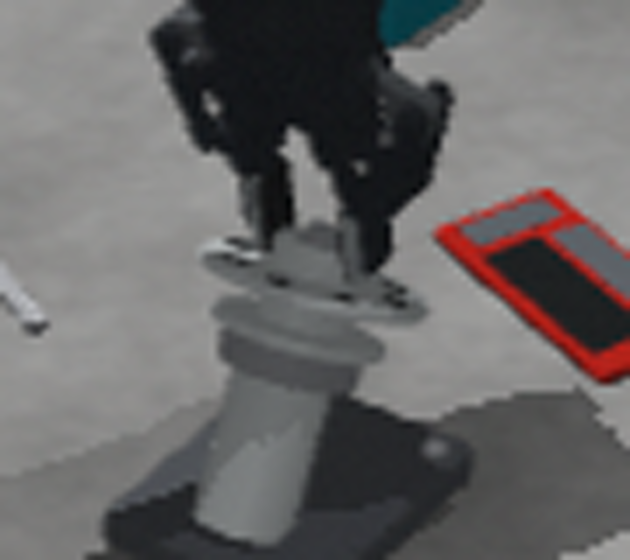

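Request:
apply_moves(
  commands=[
    [[0,1,1,0,0.7],[0,0,0,0,0.5],[0,0,0,0,0.3],[0,0,0,0,0],[0,0,0,0,0]],
  ],
)

```text
clock: 30.0
ee_pos: [0.5833, 0.0247, 0.1138]
eef_rot: [0.405, 0.611, -0.572, -0.369]
contact_force: [0.2, -0.7, -0.1]
width: 0.998
```

Run:
```python
from h import *
sp(4)
p2,d2=eyes.capture('side')
i=p2[140:220,270:360,::-1];cv2.imwrite('pics/s28.png',cv2.resize(i,None,fx=7,fy=7,interpolation=cv2.INTER_CUBIC))
p,d=eyes.capture('wrist');cv2.imwrite('pics/w28.png',p[:,:,::-1])
```

```text
t 30.0 pos [583.3  24.7 113.8] X [-0.399  0.917 -0.012] Y [ 0.072  0.019 -0.997] F [ 0.2 -0.7 -0.1] M [-0.01  0.11  0.05] w 0.998 q [-0.08  0.39 -0.21  0.9   0.02 -0.49]
axial(by height) 49.4 true proj 50.1 err L 1.4 err X -0.8 jaw 113.5
```

View pics/s28.png

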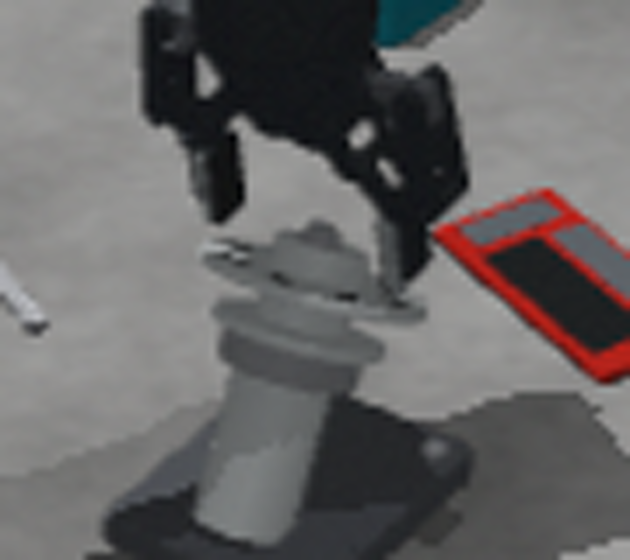

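View pics/w28.png

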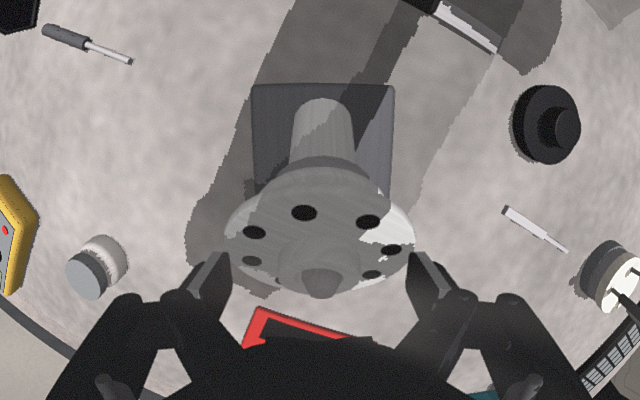

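Request:
apply_moves(
  commands=[
    [[0,-35,0,0,0],[0,-40,0,0,0],[15,-15,10,0,0],[35,0,15,0,0],[40,0,15,0,0],[40,5,15,0,0],[40,15,15,0,0],[30,20,10,0,0],[0,0,0,0,0],[0,0,0,0,0]],
  ],
)

```text
clock: 31.35
ee_pos: [0.4243, 0.1782, 0.1582]
eef_rot: [0.407, 0.611, -0.57, -0.368]
contact_force: [-0.1, 0.5, -0.3]
width: 1.0
```

Run:
```python
from h import *
st()
cal=eyes.calibration('wrist');p,d=eyes.capture('wrist');cv2.imwrite('pics/w29.png',p[:,:,::-1])
o,m,P=maskpts('wrist','cap',d,cal)
if o:
  print(o[0]['confidence'],o[0]['extent'],P.mean(0)*1e3);T=P[(P[:,2]>.038)&(P[:,2]<.046)];print('knob top',np.median(T,0)*1e3,T.mean(0)*1e3,len(T))
  F=P[(P[:,2]<.026)&(P[:,2]>.015)][:,:2].astype(np.float32)
  print(cv2.minEnclosingCircle(F*1e3))
plan([431,187.5,110],113.4)
p2,d2=eyes.capture('side');np.save('pics/s29.npy',d2);cv2.imwrite('pics/s29full.png',p2[:,:,::-1])
i=p2[140:220,270:360,::-1];cv2.imwrite('pics/s29.png',cv2.resize(i,None,fx=7,fy=7,interpolation=cv2.INTER_CUBIC))
# expected silhouettes
def ringpts(ax,r):
    a=np.linspace(0,2*np.pi,40);return (SEAT+ax*AX+r*(np.cos(a)[:,None]*XX+np.sin(a)[:,None]*np.cross(XX,AX)))/1e3
for ax,r in((16,38),(22,38),(38,50),(44,50),(58,21)):
    q=(proj('side',ringpts(ax,r))-[270,140])*7
    print(ax,r,'left',q[q[:,0].argmin()].round(),'right',q[q[:,0].argmax()].round())
```

```text
t 31.35 pos [424.3 178.2 158.2] X [-0.397  0.918 -0.014] Y [ 0.077  0.018 -0.997] F [-0.1  0.5 -0.3] M [ 0.02  0.05 -0.04] w 1.0 q [ 0.26  0.12 -0.46  0.91 -0.   -0.15]
0.65 [289.6, 151.1, 367.4, 231.7] [429.5844331  188.84417201  25.24596695]
knob top [432.85997086 190.62381322  41.375133  ] [432.90781676 190.62925256  41.3550819 ] 1215
((433.70660400390625, 190.94851684570312), 37.39932632446289)
jaw 113.4 turn 0.0 d [  6.5   9.6 -48.2]
[[6.9, 48.7, -6.0, -0.001, 0.0]]
16 38 left [199. 313.] right [373. 359.]
22 38 left [203. 299.] right [377. 345.]
38 50 left [185. 256.] right [415. 317.]
44 50 left [188. 242.] right [419. 303.]
58 21 left [264. 228.] right [361. 253.]
```

View pics/w29.png

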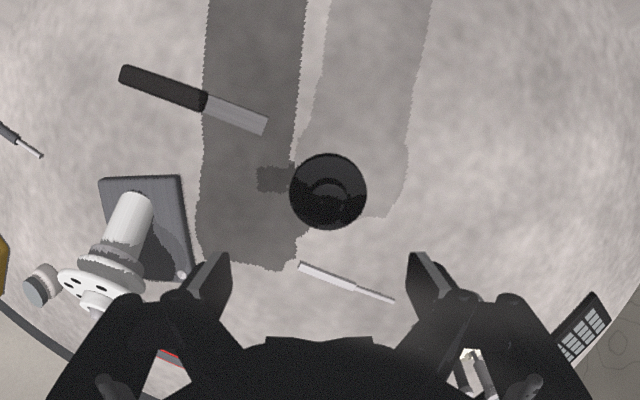

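View pics/s29.png

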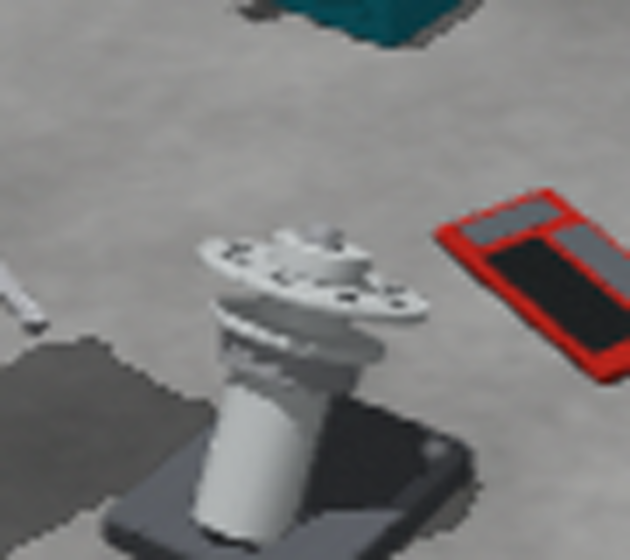

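Request:
apply_moves(
  commands=[
    [[3,25,-1,0,0],[3,28,0,0,0],[2,28,0,0,0],[0,20,0,0,0],[0,10,0,0,0],[0,0,0,0,0],[0,0,0,0,0]],
  ],
)

```text
clock: 32.38
ee_pos: [0.4412, 0.1856, 0.0493]
eef_rot: [0.413, 0.612, -0.565, -0.368]
contact_force: [0.2, 0.1, -0.2]
width: 1.0
```

Run:
```python
from h import *
st()
plan([432.5,190,26.5],113.4)
```

```text
t 32.38 pos [441.2 185.6  49.3] X [-0.388  0.922 -0.016] Y [ 0.089  0.02  -0.996] F [ 0.2  0.1 -0.2] M [ 0.03  0.11 -0.01] w 1.0 q [ 0.27  0.26 -0.6   0.62 -0.   -0.13]
jaw 112.8 turn 0.6 d [ -8.7   4.4 -22.8]
[[7.8, 22.1, 8.3, -0.01, 0.0]]
```

Request:
apply_moves(
  commands=[
    [[4,8,4,-0.01,0],[4,8,4,0,0],[0,6,1,0,0],[0,0,0,0,0],[0,0,0,0,0]],
  ],
)

```text
clock: 33.0
ee_pos: [0.4318, 0.1906, 0.0262]
eef_rot: [0.41, 0.614, -0.567, -0.364]
contact_force: [0.5, 0.0, 0.1]
width: 1.005
```

Run:
```python
from h import *
st()
plan([432.5,190,26.5],113.4)
```

```text
t 33.0 pos [431.8 190.6  26.2] X [-0.398  0.917 -0.017] Y [ 0.091  0.021 -0.996] F [0.5 0.  0.1] M [-0.04  0.1  -0.  ] w 1.005 q [ 0.28  0.28 -0.65  0.55 -0.01 -0.13]
jaw 113.5 turn -0.1 d [ 0.7 -0.6  0.3]
[[-0.8, -0.2, -0.4, 0.001, 0.0]]
```

Request:
apply_moves(
  commands=[
    [[0,0,0,0,0.4],[0,0,0,0,0.7],[0,0,0,0,0.85],[0,0,0,0,0.85],[0,0,0,0,0.85]],
  ],
  grip_force=30,
)

```text
clock: 33.62
ee_pos: [0.4327, 0.1906, 0.027]
eef_rot: [0.411, 0.615, -0.567, -0.364]
contact_force: [-0.5, 0.5, -0.2]
width: 0.408
```

Run:
```python
from h import *
st()
p,d=eyes.capture('wrist');cv2.imwrite('pics/w30.png',p[:,:,::-1])
```

```text
t 33.62 pos [432.7 190.6  27. ] X [-0.398  0.917 -0.018] Y [ 0.092  0.021 -0.996] F [-0.5  0.5 -0.2] M [-0.03  0.02 -0.01] w 0.408 q [ 0.28  0.28 -0.65  0.55 -0.01 -0.13]
```

View pics/w30.png

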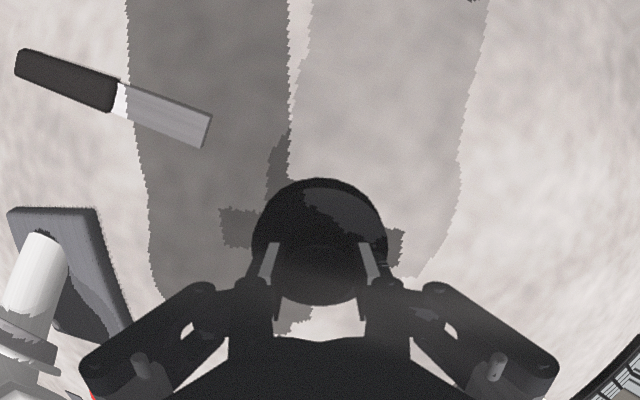

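Request:
apply_moves(
  commands=[
    [[0,-15,-1,0,0.85],[0,-35,-3,0,0.85],[0,-45,-4,0,0.85],[0,-45,-4,0,0.85],[0,-20,-2,0,0.85],[0,0,0,0,0.85]],
  ],
)

```text
clock: 34.42
ee_pos: [0.4281, 0.1922, 0.1898]
eef_rot: [0.409, 0.613, -0.568, -0.366]
contact_force: [-0.1, -0.5, -2.4]
width: 0.404
```

Run:
```python
from h import *
st()
plan([588,25,178],113.4,.85,maxs=42)
```

```text
t 34.42 pos [428.1 192.2 189.8] X [-0.398  0.917 -0.017] Y [ 0.086  0.019 -0.996] F [-0.1 -0.5 -2.4] M [ 0.    0.14 -0.04] w 0.404 q [ 0.29  0.11 -0.39  0.99 -0.01 -0.12]
jaw 113.4 turn -0.0 d [ 159.9 -167.2  -11.8]
[[-36.1, 3.7, -13.1, 0.0, 0.85], [-36.1, 3.7, -13.1, 0.0, 0.85], [-36.1, 3.7, -13.1, 0.0, 0.85], [-36.1, 3.7, -13.1, 0.0, 0.85], [-36.1, 3.7, -13.1, 0.0, 0.85], [-36.1, 3.7, -13.1, 0.0, 0.85]]
```

Request:
apply_moves(
  commands=[
    [[-36,2,-13,0,0.85],[-36,2,-13,0,0.85],[-36,3,-13,0,0.85],[-36,3,-13,0,0.85],[-36,3,-13,0,0.85],[-33,3,-12,0,0.85],[0,0,0,0,0.85],[0,0,0,0,0.85],[0,0,0,0,0.85]],
  ],
)

```text
clock: 35.55
ee_pos: [0.58, 0.0239, 0.1668]
eef_rot: [0.401, 0.61, -0.573, -0.372]
contact_force: [-0.3, 0.6, -1.0]
width: 0.408
```

```bash
cat >> h.py <<'E'
def side(name,x0=270,y0=140,w=90,hh=80,f=7):
    p2,d2=eyes.capture('side');cv2.imwrite(f'pics/{name}.png',cv2.resize(p2[y0:y0+hh,x0:x0+w,::-1],None,fx=f,fy=f,interpolation=cv2.INTER_CUBIC))
def ring(base,axis,h,r):
    a=np.linspace(0,2*np.pi,60);axis=np.asarray(axis,float);u=XX-axis*(XX@axis);u/=np.linalg.norm(u);v=np.cross(axis,u)
    return (base+h*axis+r*(np.cos(a)[:,None]*u+np.sin(a)[:,None]*v))/1e3
E
python3 - <<'E'
from h import *
sp(8)
s=status.state();t=s['ee_pos']*1e3
print('TCP s',t@LL,'x',t@XX)
p,d=eyes.capture('wrist');cv2.imwrite('pics/w31.png',p[:,:,::-1])
side('s31',265,120,100,100,6)
cs=eyes.calibration('side')
q=(proj('side',ring(t-[0,0,27],[0,0,1],20,37))-[265,120])*6
print('cap body top pred L/R',q[q[:,0].argmin()].round(),q[q[:,0].argmax()].round())
E
```

```text
t 35.55 pos [580.   23.9 166.8] X [-0.401  0.916 -0.006] Y [ 0.063  0.021 -0.998] F [-0.3  0.6 -1. ] M [-0.04  0.09 -0.04] w 0.408 q [-0.08  0.36 -0.12  1.03  0.03 -0.49]
axial(by height) 115.2 true proj 97.8 err L -34.8 err X -0.2 jaw 113.6
TCP s 541.7792703187956 x -208.44247255177785
cap body top pred L/R [211. 275.] [365. 272.]
```

View pics/s31.png

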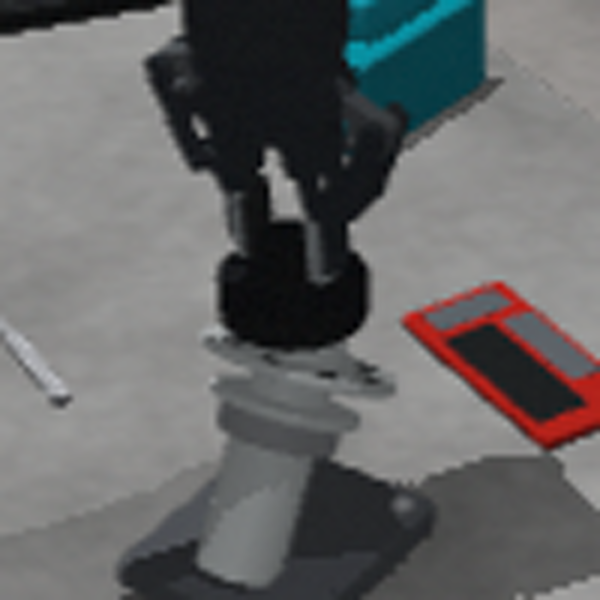

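View pics/w31.png

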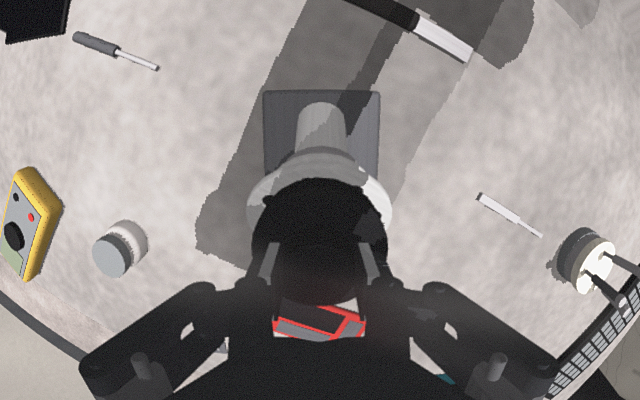

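Request:
apply_moves(
  commands=[
    [[0,0,-5,0,0.85],[0,1,-4,0,0.85],[0,3,0,0,0.85],[0,0,0,0,0.85],[0,0,0,0,0.85]],
  ],
)

```text
clock: 36.28
ee_pos: [0.5891, 0.0291, 0.1643]
eef_rot: [0.401, 0.611, -0.573, -0.371]
contact_force: [0.5, -0.8, -2.3]
width: 0.409
```

Run:
```python
from h import *
sp(8)
s=status.state();t=s['ee_pos']*1e3
print('TCP s',t@LL,'x',t@XX)
side('s32')
```

```text
t 36.27 pos [589.1  29.1 164.3] X [-0.403  0.915 -0.007] Y [ 0.065  0.021 -0.998] F [ 0.5 -0.8 -2.3] M [-0.04 -0.01 -0.02] w 0.409 q [-0.07  0.38 -0.1   1.03  0.03 -0.49]
axial(by height) 112.3 true proj 100.9 err L -22.9 err X 1.0 jaw 113.7
TCP s 552.2539407681068 x -207.25063826719338
```

View pics/s32.png

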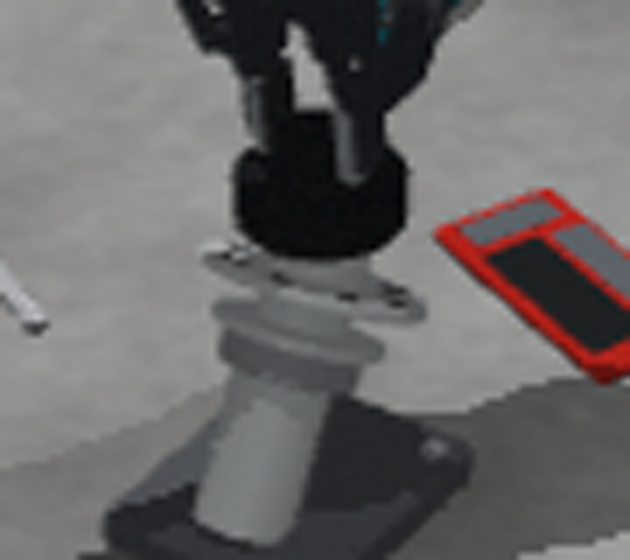

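Request:
apply_moves(
  commands=[
    [[-0.5,2,0.5,0,0.85],[0,2,0,0,0.85],[0,0,0,0,0.85]],
  ],
)

```text
clock: 36.7
ee_pos: [0.5895, 0.0285, 0.1607]
eef_rot: [0.402, 0.611, -0.573, -0.371]
contact_force: [-0.6, 0.2, 0.7]
width: 0.401
```

Run:
```python
from h import *
sp(8)
s=status.state();t=s['ee_pos']*1e3
print('TCP s',t@LL,'x',t@XX, 'FL',s['contact_force']@LL)
```

```text
t 36.7 pos [589.5  28.5 160.7] X [-0.402  0.915 -0.007] Y [ 0.066  0.021 -0.998] F [-0.6  0.2  0.7] M [ 0.03  0.24 -0.04] w 0.401 q [-0.07  0.38 -0.11  1.02  0.03 -0.49]
axial(by height) 108.2 true proj 97.8 err L -20.8 err X 0.2 jaw 113.7
TCP s 552.3225861909965 x -207.99493654180986 FL -0.47802344955240894
```

Request:
apply_moves(
  commands=[
    [[0,2.5,-2.5,0,0.85],[0,2.5,-2.5,0,0.85],[0,0,0,0,0.85]],
  ],
)

```text
clock: 37.08
ee_pos: [0.595, 0.0308, 0.1572]
eef_rot: [0.402, 0.611, -0.573, -0.37]
contact_force: [-2.0, -0.3, 2.3]
width: 0.405
```

Run:
```python
from h import *
sp(8)
s=status.state();t=s['ee_pos']*1e3
print('TCP s',t@LL,'x',t@XX, 'FL',s['contact_force']@LL)
side('s33')
```

```text
t 37.08 pos [595.   30.8 157.2] X [-0.402  0.915 -0.008] Y [ 0.067  0.021 -0.998] F [-2.  -0.3  2.3] M [-0.06  0.49 -0.02] w 0.405 q [-0.07  0.39 -0.1   1.02  0.03 -0.48]
axial(by height) 104.1 true proj 97.7 err L -12.8 err X 0.2 jaw 113.7
TCP s 558.270021062827 x -208.057748331856 FL -1.9204439078134437
```

View pics/s33.png

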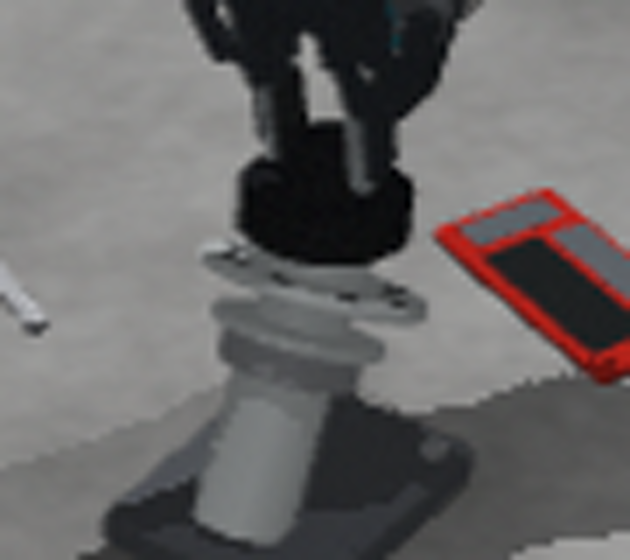

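Request:
apply_moves(
  commands=[
    [[0,2.5,-2.5,0,0.85],[0,3,-2,0,0.85],[0,0,0,0,0.85]],
  ],
)

```text
clock: 37.5
ee_pos: [0.6009, 0.033, 0.1526]
eef_rot: [0.403, 0.612, -0.572, -0.37]
contact_force: [-1.0, -0.4, 3.3]
width: 0.404
```

Run:
```python
from h import *
sp(8)
s=status.state();t=s['ee_pos']*1e3
print('TCP s',t@LL,'x',t@XX, 'FL',s['contact_force']@LL)
side('s34')
```

```text
t 37.5 pos [600.9  33.  152.6] X [-0.402  0.915 -0.008] Y [ 0.07   0.022 -0.997] F [-1.  -0.4  3.3] M [ 0.05  0.33 -0.02] w 0.404 q [-0.06  0.4  -0.09  1.01  0.03 -0.48]
axial(by height) 98.8 true proj 96.9 err L -3.8 err X -0.1 jaw 113.7
TCP s 564.5764562479582 x -208.33382763764348 FL -1.0906332515211512
```

View pics/s34.png

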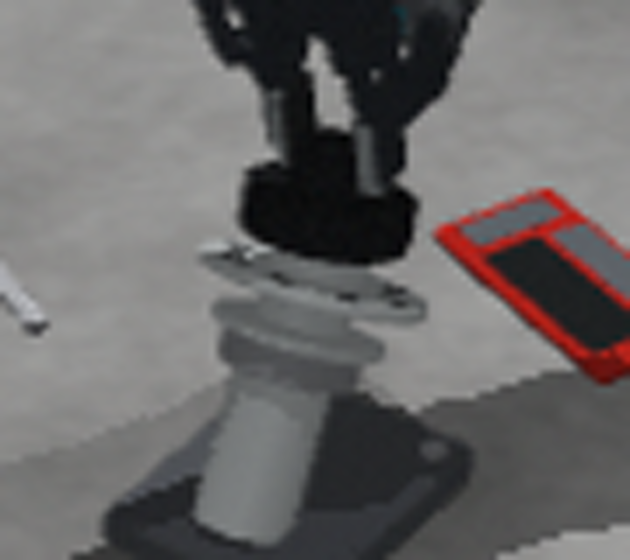

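Request:
apply_moves(
  commands=[
    [[0,3,-1.5,0,0.85],[0,3,-1,0,0.85],[0,0,0,0,0.85]],
  ],
)

```text
clock: 37.92
ee_pos: [0.6057, 0.0346, 0.1478]
eef_rot: [0.404, 0.613, -0.571, -0.368]
contact_force: [0.6, 0.8, 3.0]
width: 0.403
```

Run:
```python
from h import *
sp(8)
s=status.state();t=s['ee_pos']*1e3
print('TCP s',t@LL,'x',t@XX, 'FL',s['contact_force']@LL)
side('s35')
```

```text
t 37.92 pos [605.7  34.6 147.8] X [-0.403  0.915 -0.009] Y [ 0.074  0.023 -0.997] F [0.6 0.8 3. ] M [ 0.04  0.11 -0.01] w 0.403 q [-0.06  0.41 -0.09  1.    0.03 -0.48]
axial(by height) 93.3 true proj 95.3 err L 3.9 err X -0.6 jaw 113.7
TCP s 569.5748056405143 x -208.792614818988 FL 0.8275786824135284
```

View pics/s35.png

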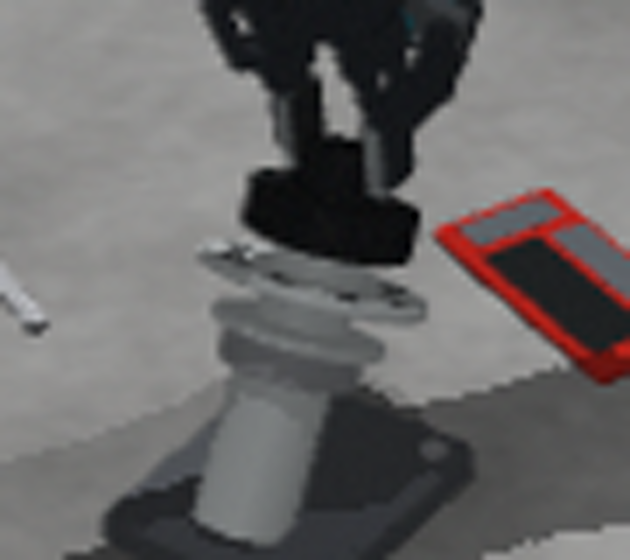

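Request:
apply_moves(
  commands=[
    [[0,2.5,0,0,0.85],[0,2.5,0.5,0,0.85],[0,0,0,0,0.85]],
  ],
)

```text
clock: 38.35
ee_pos: [0.6076, 0.0353, 0.1455]
eef_rot: [0.405, 0.614, -0.569, -0.367]
contact_force: [-1.0, -0.4, 2.4]
width: 0.406
```

Run:
```python
from h import *
sp(8)
s=status.state();t=s['ee_pos']*1e3
print('TCP s',t@LL,'x',t@XX, 'FL',s['contact_force']@LL)
side('s36')
```

```text
t 38.35 pos [607.6  35.3 145.5] X [-0.403  0.915 -0.01 ] Y [ 0.08   0.024 -0.997] F [-1.  -0.4  2.4] M [-0.06  0.5   0.02] w 0.406 q [-0.06  0.41 -0.1   0.98  0.03 -0.48]
axial(by height) 90.6 true proj 94.3 err L 7.4 err X -0.7 jaw 113.8
TCP s 571.6634960407608 x -208.92183316158727 FL -1.0883323732814765
```

View pics/s36.png

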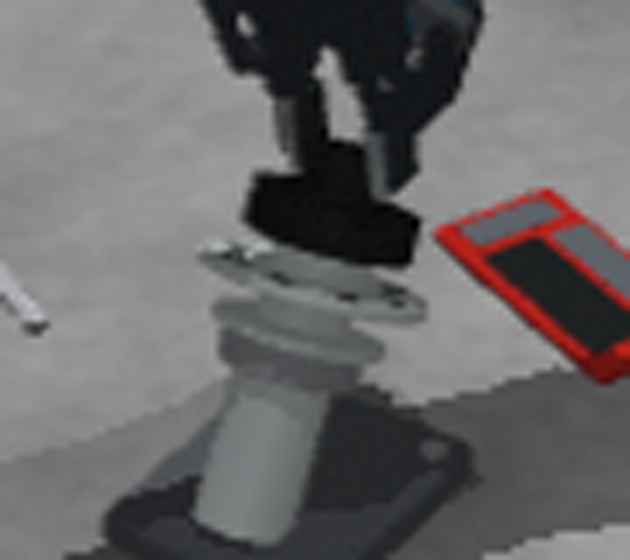

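Run:
```python
from h import *
p=cv2.imread('pics/s36.png')
off=np.array([270,140])
for ax,r,c in((44,50,(0,255,0)),(58,37,(0,0,255)),(78,37,(0,0,255)),(58,21,(255,255,0)),(22,38,(0,255,0)),(100,18,(0,128,255))):
    q=(proj('side',ring(SEAT+2*np.array([.866*np.cos(YAW),.866*np.sin(YAW),-.5]),AX,ax,r))-off)*7+[5,4]
    cv2.polylines(p,[q.round().astype(np.int32)],True,c,1)
cv2.imwrite('pics/o36.png',p)
```

```text
(no output)
```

View pics/o36.png

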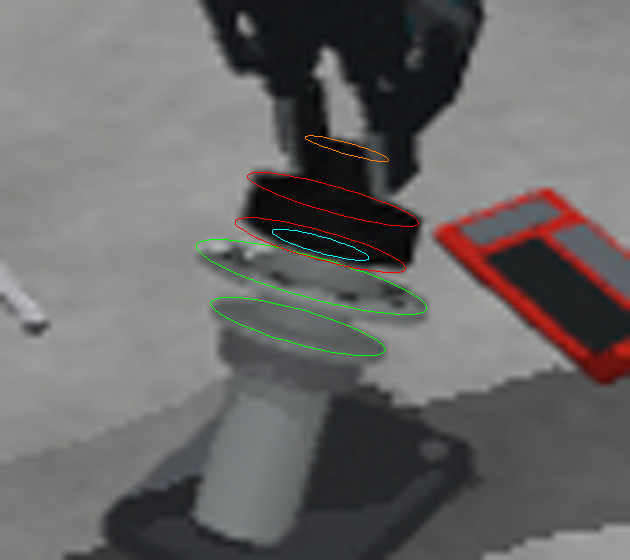

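Request:
apply_moves(
  commands=[
    [[0,2,2,0,0.85],[0,2,1.5,0,0.85],[0,0,0,0,0.85]],
  ],
)

```text
clock: 38.78
ee_pos: [0.6077, 0.0354, 0.1455]
eef_rot: [0.406, 0.617, -0.567, -0.365]
contact_force: [-0.7, -0.7, 2.7]
width: 0.403
```

Run:
```python
from h import *
sp(8)
s=status.state();t=s['ee_pos']*1e3
print('TCP s',t@LL,'x',t@XX, 'FL',s['contact_force']@LL)
```

```text
t 38.77 pos [607.7  35.4 145.5] X [-0.404  0.915 -0.01 ] Y [ 0.088  0.028 -0.996] F [-0.7 -0.7  2.7] M [-0.11  0.66 -0.02] w 0.403 q [-0.06  0.4  -0.11  0.97  0.03 -0.48]
axial(by height) 90.6 true proj 94.4 err L 7.5 err X -0.7 jaw 113.8
TCP s 571.7673962039862 x -208.90456708384593 FL -0.8718022603669494
```

Request:
apply_moves(
  commands=[
    [[0,0,0,0,0.75],[0,0,0,0,0.6],[0,0,0,0,0.4],[0,0,0,0,0.1],[0,0,0,0,0]],
  ],
)

```text
clock: 39.4
ee_pos: [0.6065, 0.035, 0.143]
eef_rot: [0.405, 0.616, -0.567, -0.366]
contact_force: [0.7, 0.4, 0.2]
width: 0.984
```

Run:
```python
from h import *
sp(8)
side('s37')
p=cv2.imread('pics/s37.png')
off=np.array([270,140])
for ax,r,c in((44,50,(0,255,0)),(58,37,(0,0,255)),(78,37,(0,0,255)),(22,38,(0,255,0)),(100,18,(0,128,255))):
    q=(proj('side',ring(SEAT+2*np.array([.866*np.cos(YAW),.866*np.sin(YAW),-.5]),AX,ax,r))-off)*7+[5,4]
    cv2.polylines(p,[q.round().astype(np.int32)],True,c,1)
cv2.imwrite('pics/o37.png',p)
p,d=eyes.capture('wrist');cv2.imwrite('pics/w37.png',p[:,:,::-1])
```

```text
t 39.4 pos [606.5  35.  143. ] X [-0.403  0.915 -0.009] Y [ 0.084  0.027 -0.996] F [0.7 0.4 0.2] M [-0.04  0.02  0.  ] w 0.984 q [-0.06  0.41 -0.11  0.97  0.03 -0.48]
axial(by height) 87.8 true proj 91.6 err L 7.7 err X -0.5 jaw 113.8
```

View pics/o37.png

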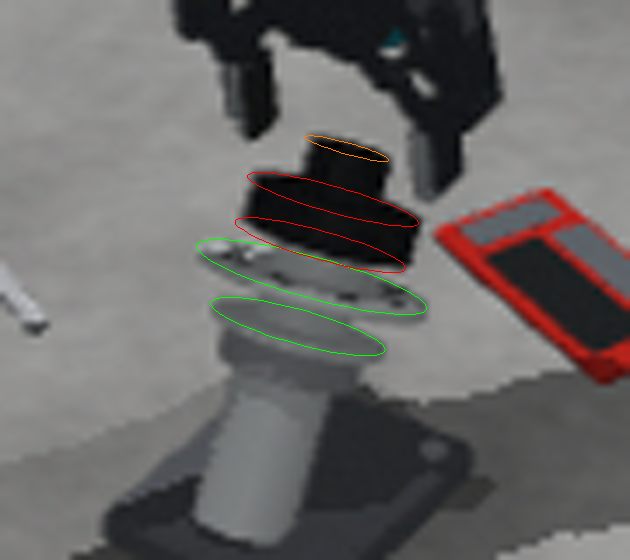

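View pics/w37.png

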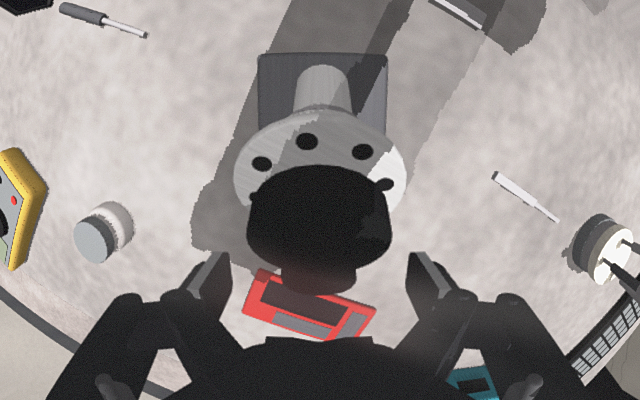

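Request:
apply_moves(
  commands=[
    [[0,-20,0,0,0],[0,-35,-2,0,0],[0,-35,-2,0,0],[0,0,0,0,0],[0,0,0,0,0],[0,0,0,0,0]],
  ],
)

```text
clock: 40.25
ee_pos: [0.6009, 0.0341, 0.2324]
eef_rot: [0.404, 0.615, -0.568, -0.368]
contact_force: [0.3, 0.5, 0.0]
width: 1.001
```

Run:
```python
from h import *
st()
cal=eyes.calibration('wrist');p,d=eyes.capture('wrist');np.save('pics/w38.npy',d);cv2.imwrite('pics/w38.png',p[:,:,::-1])
import pickle;pickle.dump(cal,open('pics/w38.pkl','wb'))
def planefit(P,z0=None):
    c=np.median(P,0);
    for _ in range(6):
        u,s,vt=np.linalg.svd(P-c,full_matrices=False);n=vt[2]*np.sign(vt[2][2]);r=(P-c)@n
        k=abs(r-np.median(r))<max(2e-3,1.5*np.std(r))
        P=P[k];c=P.mean(0)
    return c,n,len(P),np.std((P-c)@n)
for nm in('cap','tool_disc','spacer','bearing'):
    o,m,P=maskpts('wrist',nm,d,cal)
    if o is None: print(nm,None);continue
    a=(P*1e3-SEAT);ax=a@AX
    print(nm,o[0]['confidence'],o[0]['extent'],len(P),'axial hist',np.histogram(ax,bins=np.arange(-10,120,5))[0])
    for lo,hi in((95,108),(72,84),(39,50),(19,26)):
        Q=P[(ax>lo)&(ax<hi)]
        if len(Q)>150:
            c,n,k,sd=planefit(Q);print('  band',lo,hi,'n',n.round(3),'ang to axis',np.degrees(np.arccos(n@AX)).round(1),'axial',((c*1e3-SEAT)@AX).round(1),k,(sd*1e3).round(2))
side('s38')
```

```text
t 40.25 pos [600.9  34.1 232.4] X [-0.403  0.915 -0.007] Y [ 0.079  0.028 -0.996] F [0.3 0.5 0. ] M [-0.03  0.1  -0.  ] w 1.001 q [-0.07  0.36  0.05  1.19  0.03 -0.48]
cap 0.61 [272.2, 143.0, 366.3, 230.5] 6361 axial hist [   0    2    2    3    0    0    0    0    0    0    6   11    0    7
  316  392  424 2965  400  238  256  279 1059    0    0]
  band 95 108 n [0.451 0.196 0.871] ang to axis 0.5 axial 101.0 1134 0.61
  band 72 84 n [0.466 0.201 0.862] ang to axis 0.5 axial 79.2 3041 0.57
tool_disc 0.98 [256.4, 108.0, 378.1, 179.9] 3976 axial hist [   0    0    0    0    0    1    2    0    0    9 2265 1649    0    2
   19    2    0    0    0    0    0    0    0    0    0]
  band 39 50 n [0.455 0.197 0.868] ang to axis 0.3 axial 44.9 3663 0.63
spacer 0.4 [313.4, 109.7, 322.5, 110.5] 15 axial hist [0 0 0 0 0 8 7 0 0 0 0 0 0 0 0 0 0 0 0 0 0 0 0 0 0]
bearing 0.65 [303.0, 105.8, 343.7, 116.9] 112 axial hist [ 4  0 59 42  0  4  0  0  0  0  0  0  0  0  0  0  0  0  0  0  0  0  0  0
  0]
```

View pics/w38.png

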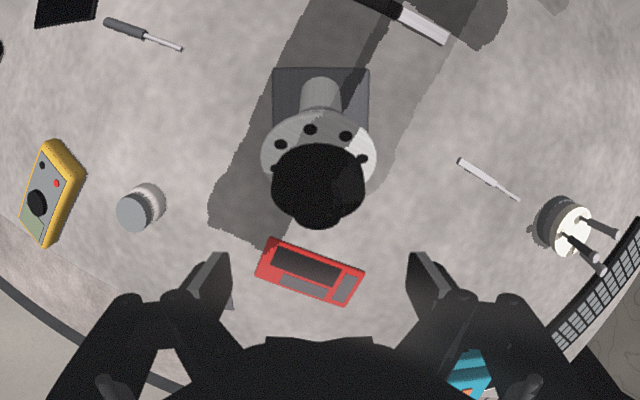

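View pics/s38.png

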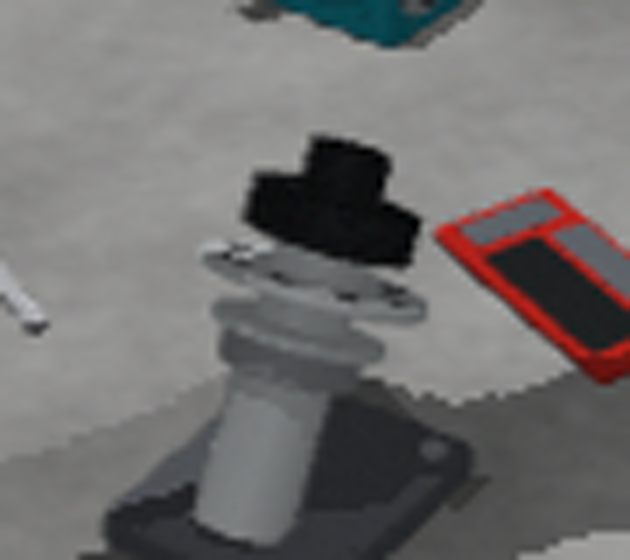

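Run:
```python
from h import *
import pickle
cal=pickle.load(open('pics/w38.pkl','rb'));d=np.load('pics/w38.npy')
for nm,lo,hi in(('cap',99,104),('cap',77,82),('tool_disc',43,48)):
    o=outline_of('wrist',nm);m=o[0]['pixels'];v,u=np.nonzero(m&(d>0));P=world('wrist',u,v,d[v,u],cal)*1e3-SEAT
    ax=P@AX;Q=P[(ax>lo)&(ax<hi)];e=Q-(Q@AX)[:,None]*AX
    w=np.c_[e@XX,e@np.cross(XX,AX)].astype(np.float32);print(nm,lo,cv2.minEnclosingCircle(w))
p,d2=eyes.capture('top');ct=eyes.calibration('top')
for name in["driver_pot","jar","phone","opener","driver","tweezers","open_phone"]:
    o,m,P=maskpts('top',name,d2,ct)
    print(name,None if o is None else P.mean(0).round(3))
```

```text
cap 99 ((0.8887487649917603, 4.569640636444092), 17.837066650390625)
cap 77 ((0.8521077036857605, 4.466427803039551), 37.6800537109375)
tool_disc 43 ((1.3296873569488525, 3.1044888496398926), 50.24772644042969)
driver_pot [0.521 0.412 0.057]
jar [ 0.74  -0.164  0.044]
phone [ 0.512 -0.419  0.007]
opener [ 0.397 -0.03   0.01 ]
driver [ 0.528 -0.273  0.011]
tweezers [0.525 0.22  0.004]
open_phone None
```

Run:
```python
from h import *
p,d2=eyes.capture('side');ct=eyes.calibration('side')
for name in["opener","open_phone","tweezers","driver"]:
    o,m,P=maskpts('side',name,d2,ct)
    print(name,None if o is None else (P.mean(0).round(3),np.percentile(P,[1,99],axis=0)[:, :2].ravel().round(3)))
s,_=st()
robot.hand_in()
```

```text
opener (array([0.399, 0.019, 0.008]), array([ 0.389, -0.062,  0.414,  0.11 ]))
open_phone (array([0.755, 0.081, 0.007]), array([0.722, 0.013, 0.791, 0.157]))
tweezers (array([0.528, 0.243, 0.004]), array([0.522, 0.196, 0.538, 0.314]))
driver (array([ 0.53, -0.27,  0.01]), array([ 0.524, -0.312,  0.538, -0.203]))
t 41.35 pos [601.4  34.1 233.5] X [-0.403  0.915 -0.007] Y [ 0.081  0.027 -0.996] F [ 0.4 -0.2  0.6] M [-0.03  0.06 -0.  ] w 0.999 q [-0.07  0.36  0.05  1.19  0.03 -0.48]
the job is handed in; nothing more can be done
```

The screwdriver carousel is back together on the spindle, and I handed the job in at about 41 s of the 72 s allowed. The order was bearing, spacer (flange down), tool disc (hub up), cap (knob up). Each part was gripped across its width so it could swivel to the spindle's 30° lean as it went on. I lowered it to its seat, let go, and checked it in the pictures before fetching the next.

**Last checks:**
- **Seating, cap and disc:** wrist depth put the disc's top face at 44.9 mm along the spindle (should be 44). The cap body's top was at 79.2 (78) and the knob's top at 101.0 (100). All read about 1 mm high, and the spacing from cap to disc is within about 0.3 mm of nominal.
- **Squareness:** the disc and cap faces were within 0.5° of square to the spindle axis.
- **Seating, bearing and spacer:** these were checked only in the side and wrist pictures. They looked square, with no visible gap.
- **Sideways position:** the disc read 3.1 mm downhill of the spindle axis and the cap 4.5 mm. The bore allows only 2 mm of play, so part of this is probably camera error. I did not resolve it.
- **Bystanders:** all seven are where they started. From the top camera the arm hid the open phone and part of the opener, so I confirmed those two with the side camera.
- **Robot:** the gripper was open, clear above the cap, with no contact force. Contact-force readings stayed below about 6 N at every check.

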